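Hang the hooked trivet on the guarded rail

ROBOT

A 6-joint arm with a two-finger parallel gripper is mounted at the origin on the work surface. World frame = base frame: x ahead of the robot, y to its left, z up, the work surface at z = 0. Lengths are in m, angles in rad, forces in N, time in s.
With the tool pointing down it reaches from about 0.35 to 0.775 m from the base axis. Payload 5.5 kg.
Tool frame: the origin (TCP) lies on the centre line of the jaws, within the pads' length; the fingertips stand 8 mm ahead of it and the grasp point (between the pads) lies 11 mm behind it; z points along the fingers, y is the direction in which the jaws open and shut (so a half turn about z gives the same grasp; the last joint's range is limited). The gripper opens to 85 mm and grips with 20 to 120 N. Pads are 22 mm wide; open, the fingers measure 114 mm over their backs; the gripper's body (76 mm by 85 mm) begins 54 mm behind the grasp point. The pads swing forward as they close: fully open they stand 13 mm farther back than shut.
Start: joints at [1.141, 0.313, 0.046, 1.304, 0, 1.431], TCP at [0.164, 0.551, 0.239] pointing down, gripper open.
Joint ranges: [-2.76, 2.76], [-0.86, 1.69], [-1.03, 1.26], [-2.2, 2.34], [-1.47, 1.5], [-3.14, 3.14]. Speed limits (rad/s): [2.57, 2.57, 3.14, 3.14, 3.14, 3.14].

INTERFACE

Orientations are given as a unit quaternion [w, x, y, z].
In Python, from workcell import env gives the robot as it stands. The module is installed in compiled form; this text tells all that it offers.
- The arm moves only by the tool play_rows, never from a script. Its argument "steps" is a list of rows, each an object with "claw": the closure in counts, from 0 (fully open) to 255 (shut); "dp": the shift along the tool's x, y, z in m, a list of three; "angular": the turn, a rotation vector about the tool's x, y, z in degrees, a list of three. In form: [{"claw": claw, "dp": [dx, dy, dz], "angular": [wx, wy, wz]}, ...]. A call has exactly 8 rows; each row shifts and turns the commanded pose from where the row before left it, along the tool's axes as they then stand; what a row does not reach is not made up. A row lasts 1/12 s, in which the tool goes at most 41.7 mm and 7.16 degrees, less where a joint would pass 70% of its speed; a pose out of reach is approached as far as the arm can. A call is refused whole if a number of a shift passes 0.0417 or a number of a turn 7.16, either way. A call with a gripper value outside its range is refused whole. The fingers move at their own pace and stop on an object; "force" is the grip in N (left out, the last holds). Time passes only in rows, so rows that do not move let the fingers close, or fill a call up. It gives the time, the measured TCP pose, the force and the opening at its end, in the units of the state.
- env.get_state(): the state, without advancing time (a new reading comes with each control period).
- env.read_camera(name): name is "scene" or "side" or "wrist"; returns (picture, depth): 420x560x3 uint8, red, green, blue; 420x560 float32, m along the optical axis (not along the pixel's ray), 0 where there is no reading.
- env.calibration(name): a dict with "fx", "fy", "cx", "cy" (pixels), "k1" (the pictures are not rectified: a ray, as slopes to the right and down, at radius r is drawn at 1 + k1 r^2 times it, then the intrinsics apply), "world_from_camera" (4x4, takes a point from camera to world coordinates); the wrist camera has in their place "hand_eye" (4x4, takes a point from camera to tool coordinates, whose origin is the TCP and whose axes are the flange's). Camera axes: x right, y down, z forward; pixel columns grow to the right and rows downward; lengths in m; the calibration is good to about 2 mm. A picture is of the moment at which its call begins: read the wrist's pose just before it. calibration takes no time and is no camera call.
- env.hand_in(): hands the job in, once; it reports no verdict.
The state is a dict: "clock": time; "joint_pos": joint angles; "qvel": joint speeds; "tau": joint torques, N m; "tcp_pos": TCP position; "orientation": TCP orientation; "wrist_force": force on the tool from outside, world axes, zero at the start; "ft_torque": the same for the moment, N m; "finger_gap": finger opening in m.
Only numpy, scipy, OpenCV 4.12 (cv2) and the standard library are available. Lean on these libraries where they do the work, as an engineer would, in place of code of your own. Each camera call takes 0.05 s, during which the arm holds its last target. There are 200 camera calls.

TASK

Slide the clear guard of the rail stand well aside, then lift the purple trivet off the drawer tray and rest it on the sloping wooden stand, ribbed face outward and hook at the top, and let go of it there. Take it afresh and hang it upright by its hook on the steel bar, square to the bar and within the stretch that the guard uncovered, then slide the guard fully shut in front of it. Leave the other crockery and containers where they stand.

Things in the scene. Friction and masses are not known exactly. Their poses are not given: they have to be found in the camera images.
- trivet: Purple plastic trivet, plate 150 (own x) x 60 (y) x 10 (z) mm, about 130 g; origin at the plate's centre, +z its ribbed face. Its +x end is bent back into a hook over the full width: end wall x 67..75 reaching to z=-33, lip z -33..-27 from there back to x=45. Starts flat on the tray's dividers, ribs up, hook down, +x about away from the robot. Hung, +x is up; it leans by itself 0.1 to 0.25 rad.
- trivet_hook (a point): Middle of the inner face of the trivet's hook end wall, at (67, 0, -16) mm in the trivet's frame: the face that rests on top of the bar. The hook's inside is 22 mm wide (own z -27 to -5) and 22 mm deep (own x 45 to 67).
- drawer_tray: Fixed wooden drawer tray, 170 x 170 mm; origin at the centre of its underside. Two clear dividers, 4 thick, along own y at x = -28 and +28, tops 45 mm above the counter, carry the trivet. Side walls (y = +-83) 30 high, front and back lips 12 high, floor 5 thick.
- slope_stand: Fixed pale wooden sloping stand; origin at the centre of its underside, front is own -x. A 45 degree backrest, 44 mm wide, 100 long, rises towards +x from its foot; a ledge 44 wide stands 22 out from it there, square to it. Base plate 100 wide, own x -77 to 53, 12 thick. The trivet's hook clears the back of the stand.
- stand_corner (a point): Where the sloping stand's backrest meets its ledge: (-45, 0, 80) mm in the stand's frame. A trivet seated there (back on the backrest, lower end on the ledge) has its centre at (4.5, 0, 136.6) mm in the stand's frame, own +x along (0.707, 0, 0.707) and own +z along (-0.707, 0, 0.707).
- rail_stand: Fixed steel rail stand; origin on the counter under the middle of the bar, front (guard side) is own -x. Bar along own y from -213 to +213 mm between two end posts (24 x 12, 222 high). Base plate 130 x 460, 12 thick. The clear guard slides in front of the bar, centre plane at x=-52.
- bar_mid (a point): Middle of the bar's axis, 210 mm above the counter; the bar is round, 12 mm in diameter, along the rail stand's y.
- guard (a joint): Slide of the clear acrylic guard along the rail stand's own -y, in m: 0 fully shut, 0.20 fully open. The guard is 200 wide, 6 thick, its top edge at z=205; shut it stands at own y 5 to 205 of the rail stand, open at y -195 to 5. It has slight friction (about 1.5 N) and stays where it is left.
- guard_knob (a point): Grip point of the guard's black upright knob, on the middle of its top edge: a block 24 by 24 in plan, from 205 to 249 above the counter; this point is at 235.
- cup: Purple cup, 72 in diameter, 85 high; origin at the centre of its underside. Bystander.
- saucer: White porcelain saucer, 110 in diameter, 16 high; origin at the centre of its underside. Bystander.
- scoop: Aluminium scoop, 170 long, 55 wide, 35 high, handle towards own -x; origin under it near where the handle begins. Bystander.
- canister: Closed steel canister, 84 in diameter, 130 high; origin at the centre of its underside. Bystander.
- bowl: Blue ceramic bowl, 120 in diameter, 50 high; origin at the centre of its underside. Bystander.
- jar: Amber glass jar with brass cap, 70 in diameter, 110 high; origin at the centre of its underside. Bystander.
Mind the look-alikes: they are no part of the job. There is more than one size of the trivet; the one meant has the size given above.

How it is judged:
By the outcome, as a careful person would: the job done as asked, in the order asked, and still so for the second after the job is handed in, with the robot touching nothing.
It also fails if it takes over 72 s, if anything falls off the work surface, if the arm or the gripper's body presses on something with over 40 N, if the wrist force passes 120 N, or if a joint passes its speed limit or range.

## Working session

There is one attempt and no reset: what is moved stays moved. The work goes in short steps, Python scripts to look and compute and a tool call to move; the robot and the scene stay as the last step left them, time stands still between calls to the robot, and variables do not carry over. Pictures are saved under pics/ and viewed, about 8 in all and at most 12, crops included, and the job is handed in when it is done.

Besides the shell and the picture viewer there is one more tool, called after "Call:" by a JSON object that holds its "method" and its "body". play_rows: Moves the arm, as the interface text tells. Its arguments: {"type":"object","properties":{"steps":{"type":"array","items":{"type":"object","properties":{"claw":{"type":"number"},"dp":{"type":"array","items":{"type":"number"}},"angular":{"type":"array","items":{"type":"number"}}}}},"force":{"type":"number"}},"required":["steps"]}

```bash
mkdir -p pics
cat > h.py <<'E'
import numpy as np, cv2
from workcell import env
from scipy.spatial.transform import Rotation as R
def Rq(q): return R.from_quat([q[1],q[2],q[3],q[0]])
def cam(name):
    s=env.get_state(); im,d=env.read_camera(name); c=env.calibration(name)
    if 'world_from_camera' in c: T=np.array(c['world_from_camera'])
    else:
        W=np.eye(4); W[:3,:3]=Rq(s['orientation']).as_matrix(); W[:3,3]=s['tcp_pos']; T=W@np.array(c['hand_eye'])
    return im,d,c,T
def save(name,tag):
    im,d,c,T=cam(name); cv2.imwrite(f'pics/{tag}.png',im[:,:,::-1]); np.savez(f'pics/{tag}.npz',im=im,d=d,T=T,c=[c[k] for k in('fx','fy','cx','cy','k1')])
    return im
def ray(tag,u,v):
    z=np.load(f'pics/{tag}.npz'); fx,fy,cx,cy,k1=z['c']
    K=np.array([[fx,0,cx],[0,fy,cy],[0,0,1]]); p=cv2.undistortPoints(np.array([[[u,v]]],float),K,np.array([k1,0,0,0]))[0,0]
    return z,np.array([p[0],p[1],1.])
def pt(tag,u,v):
    z,r=ray(tag,u,v); return z['T'][:3,:3]@(r*z['d'][int(round(v)),int(round(u))])+z['T'][:3,3]
def ptz(tag,u,v,h):
    z,r=ray(tag,u,v); o=z['T'][:3,3]; w=z['T'][:3,:3]@r; return o+w*(h-o[2])/w[2]
def cloud(tag):
    z=np.load(f'pics/{tag}.npz'); fx,fy,cx,cy,k1=z['c']; H,W=z['d'].shape
    K=np.array([[fx,0,cx],[0,fy,cy],[0,0,1]]); g=np.stack(np.meshgrid(np.arange(W),np.arange(H)),-1).reshape(-1,1,2).astype(float)
    p=cv2.undistortPoints(g,K,np.array([k1,0,0,0])).reshape(H,W,2); P=np.dstack([p,np.ones((H,W))])*z['d'][...,None]
    return P@z['T'][:3,:3].T+z['T'][:3,3], z['im'], z['d']
E
python3 - <<'E'
from h import *
a=save('scene','a');b=save('side','b')
s=env.get_state();print(s)
for n in('scene','side','wrist'):print(n,env.calibration(n))
E
```

```text
{'clock': 0.1, 'joint_pos': array([ 1.14138523e+00,  3.13920520e-01,  4.51015705e-02,  1.30362205e+00,
       -2.57103079e-06,  1.43119356e+00]), 'qvel': array([ 0.000668  , -0.00325791,  0.00240406, -0.00137763, -0.0022649 ,
       -0.00033241]), 'tau': array([ 1.23314778e-03, -4.81726027e+01,  2.99244815e+01,  1.27258690e-02,
       -2.06833365e-04,  2.56467018e-05]), 'tcp_pos': array([0.16414033, 0.5506076 , 0.23850444]), 'orientation': array([-2.29583138e-04,  1.44397549e-01,  9.89519414e-01, -7.89639800e-04]), 'wrist_force': array([ 0.54788996,  0.84714145, -0.38076108]), 'ft_torque': array([ 0.02091387, -0.02349099, -0.02730311]), 'finger_gap': 0.08546728107599678}
scene {'fx': 461.6385080208214, 'fy': 461.6385080208214, 'cx': 284.16215132776114, 'cy': 216.20435179142402, 'k1': -0.023381145417361127, 'world_from_camera': array([[-0.61195602,  0.49091685, -0.62008908,  1.24544708],
       [ 0.79058591,  0.40150573, -0.46234951,  0.59169426],
       [ 0.02199415, -0.77317126, -0.6338158 ,  0.95523476],
       [ 0.        ,  0.        ,  0.        ,  1.        ]])}
side {'fx': 415
[... 180 characters left out ...]
.4788053 , -0.09635532],
       [-0.67825584, -0.52314692,  0.51602938, -0.58679664],
       [ 0.00258555, -0.70394187, -0.71025288,  0.96630021],
       [ 0.        ,  0.        ,  0.        ,  1.        ]])}
wrist {'fx': 357.98827811615087, 'fy': 357.98827811615087, 'cx': 280.0905521277733, 'cy': 209.2927802955977, 'k1': -0.07462661715067867, 'hand_eye': array([[-7.81720285e-04, -9.48522250e-01, -3.16709535e-01,
         8.09651156e-02],
       [ 9.99999341e-01, -4.75311606e-04, -1.04473058e-03,
        -4.38593058e-05],
       [ 8.40414483e-04, -3.16710143e-01,  9.48521997e-01,
        -1.34069101e-01],
       [ 0.00000000e+00,  0.00000000e+00,  0.00000000e+00,
         1.00000000e+00]])}
```

View pics/a.png

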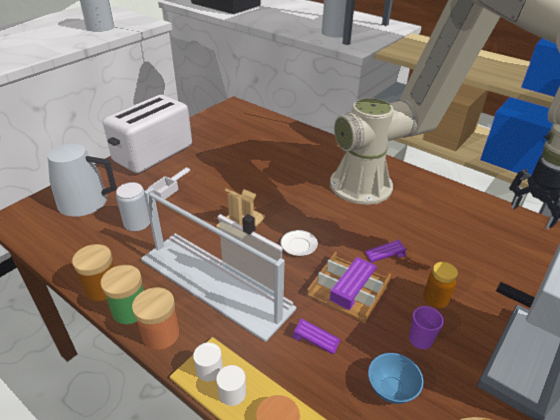

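View pics/b.png

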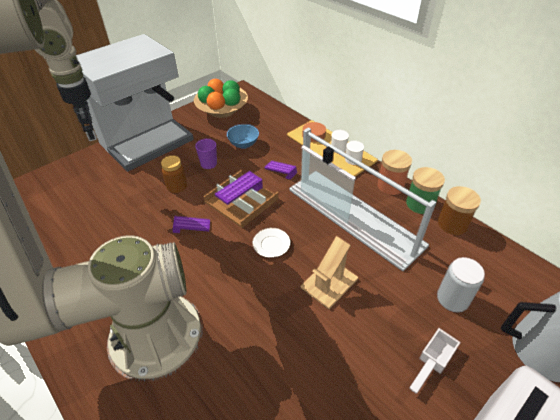

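The main trivet is on the tray, at about (352,283) in the scene picture and (240,188) in the side picture. Two smaller look-alikes lie near it. The rail, with the guard at its far/+y end and the knob near (328,155), and the slope stand at about (335,270) are both visible.

Run:
```python
from h import *
for t,(u0,v0,w,h) in {'a':(130,180,280,160),'b':(190,110,260,195)}.items():
    im=cv2.imread(f'pics/{t}.png')[v0:v0+h,u0:u0+w]; cv2.imwrite(f'pics/{t}c.png',cv2.resize(im,None,fx=(2.8 if t=='a' else 3),fy=(2.8 if t=='a' else 3),interpolation=cv2.INTER_CUBIC))
for t in 'ab':
    P,im,d=cloud(t); P=P.reshape(-1,3)
    hsv=cv2.cvtColor(im,cv2.COLOR_RGB2HSV).reshape(-1,3)
    m=(hsv[:,0]>130)&(hsv[:,0]<150)&(hsv[:,1]>120)&(d.reshape(-1)>0)&(P[:,2]>.035)&(P[:,2]<.08)
    # cluster
    lab=np.zeros(d.size,np.uint8);lab[m]=1
    n,L,S,C=cv2.connectedComponentsWithStats(lab.reshape(d.shape))
    for i in range(1,n):
        if S[i,4]>60:
            q=P[(L==i).ravel()&(P[:,2]>.046)]
            if len(q)<20: continue
            r=cv2.minAreaRect((q[:,:2]*1000).astype(np.float32)); print(t,S[i],r,np.percentile(q[:,2],[5,50,95]))
    # bar/top: z 0.205-0.22
    B=P[(P[:,2]>.208)&(P[:,2]<.222)&(P[:,0]>.3)&(P[:,0]<1)&(abs(P[:,1])<.6)]
    r=cv2.minAreaRect((B[:,:2]*1000).astype(np.float32)); print('bar',len(B),r)
    K=P[(P[:,2]>.225)&(P[:,2]<.26)&(P[:,0]>.3)&(P[:,0]<1)&(abs(P[:,1])<.6)&(im.reshape(-1,3).max(1)<70)]
    print('knob',len(K),K.min(0) if len(K) else 0,K.max(0) if len(K) else 0, np.median(K,0) if len(K) else 0)
```

```text
a [ 330  258   46   48 1043] ((451.98394775390625, 237.46282958984375), (152.9069366455078, 61.72344207763672), 3.504929542541504) [0.05163424 0.05522729 0.05848299]
a [414 309  27  20 333] ((460.78265380859375, 448.18365478515625), (32.72031784057617, 62.2386360168457), 14.379640579223633) [0.04820636 0.06412965 0.07779335]
a [411 317  30  25 297] ((500.52166748046875, 457.2460021972656), (28.247859954833984, 67.27465057373047), 13.041563034057617) [0.04858214 0.06384399 0.07870159]
bar 843 ((641.8355102539062, -71.96315002441406), (76.25102996826172, 450.6909484863281), 1.3795658349990845)
knob 359 [0.43366949 0.00338773 0.22540247] [0.62695029 0.59938898 0.25215791] [0.45074256 0.56850762 0.24364138]
b [197 140  19  23 316] ((479.03448486328125, 449.76397705078125), (76.0106430053711, 63.07265090942383), 53.3830451965332) [0.04882811 0.06494978 0.07851083]
b [215 172  47  32 657] ((451.68988037109375, 233.69956970214844), (152.97691345214844, 64.53490447998047), 4.627247333526611) [0.05055124 0.05483321 0.05780639]
bar 674 ((639.4933471679688, -75.47189331054688), (78.1939926147461, 451.2721252441406), 1.1633778810501099)
knob 183 [ 0.42597496 -0.00345461  0.22505472] [0.6217371  0.59989345 0.25031124] [0.59972089 0.01685077 0.24162121]
```

View pics/bc.png

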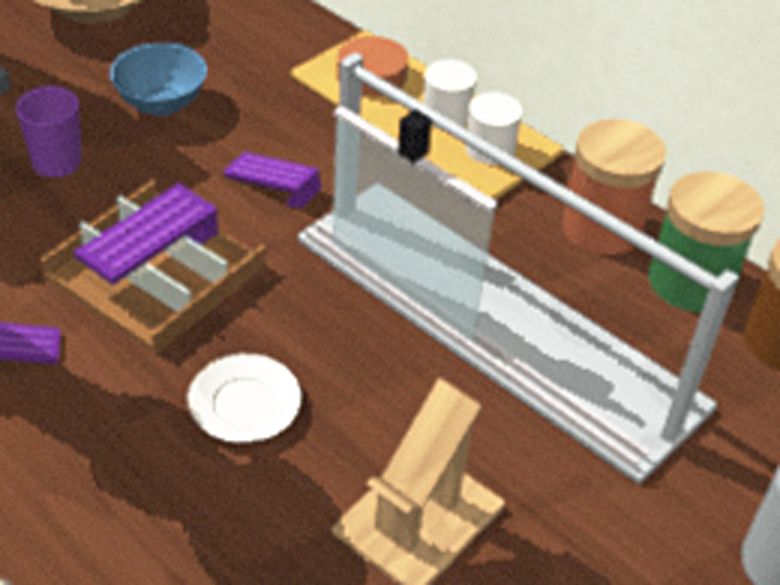

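View pics/ac.png

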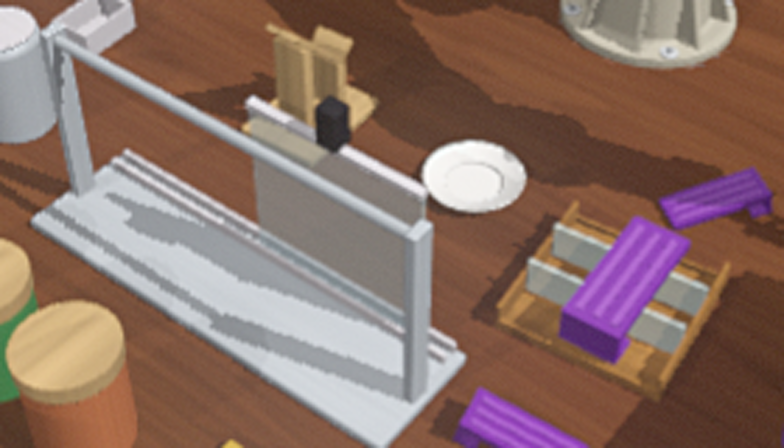

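```bash
cat >> h.py <<'E'
def fitpose(tag_pts,s0,f):
    pass
def rel(pos,Rt,N,s=None):
    """constant body twist rows from measured pose to target"""
    s=s or env.get_state(); R0=Rq(s['orientation']); p=R0.inv().apply(np.array(pos)-s['tcp_pos']); w=(R0.inv()*Rt).as_rotvec()
    A=sum(R.from_rotvec(w*k/N).as_matrix() for k in range(N)); d=np.linalg.solve(A,p)
    print('rows',N,'dp',d.round(5).tolist(),'ang',np.degrees(w/N).round(3).tolist())
def tool(yaw,pitch,flip=False):
    """tool z: pitch from down toward horizontal along yaw dir; y axis = left of yaw dir (or flipped)"""
    a=R.from_euler('z',yaw)*R.from_matrix(np.array([[-1,0,0],[0,1,0],[0,0,-1.]]))
    return R.from_euler('z',yaw)*R.from_euler('y',-pitch)*R.from_euler('z',-yaw)*a
E
python3 - <<'E'
from h import *
A=[]
for t in 'ab':
    P,im,d=cloud(t); H=cv2.cvtColor(im,cv2.COLOR_RGB2HSV)
    C=P.reshape(-1,3); Hs=H.reshape(-1,3); ok=d.ravel()>0
    box=ok&(C[:,0]>.3)&(C[:,0]<.62)&(C[:,1]<0)&(C[:,1]>-.35)&(C[:,2]>.006)&(C[:,2]<.2)&(Hs[:,0]>12)&(Hs[:,0]<25)&(Hs[:,1]>60)&(Hs[:,2]>70)
    b=C[box]; print(t,len(b),b.min(0),b.max(0))
    base=b[(b[:,2]<.02)]; print('base',len(base),cv2.minAreaRect((base[:,:2]*1000).astype(np.float32)))
    br=b[b[:,2]>.085]
    c=np.median(br,0); 
    for _ in range(5):
        u,sv,v=np.linalg.svd(br-br.mean(0)); n=v[2]; r=abs((br-br.mean(0))@n); br=br[r<max(.004,np.percentile(r,85) if _<2 else .004)]
    print('plane',len(br),br.mean(0),n,'yaw',np.degrees(np.arctan2(n[1],n[0])))
    up=C[ok&(C[:,2]>.208)&(C[:,2]<.2185)&(C[:,0]>.55)&(C[:,0]<.75)&(abs(C[:,1]+.07)<.3)&(Hs[:,1]<60)]
    print('bar ends',up[up[:,1]>up[:,1].max()-.02].mean(0),up[up[:,1]<up[:,1].min()+.02].mean(0),up[:,1].min(),up[:,1].max())
    l=up
    for _ in range(6):
        f=np.polyfit(l[:,1],l[:,0],1); r=l[:,0]-np.polyval(f,l[:,1]); l=l[abs(r)<.008]
    print('barfit',f,len(l),r.std())
    k=C[ok&(C[:,2]>.225)&(C[:,2]<.26)&(C[:,0]>.5)&(C[:,0]<.7)&(abs(C[:,1])<.15)&(Hs[:,2]<70)]
    print('knob',len(k),cv2.minAreaRect((k[:,:2]*1000).astype(np.float32)),k.min(0),k.max(0))
    g=C[ok&(C[:,2]>.197)&(C[:,2]<.21)&(C[:,0]>.5)&(C[:,0]<.625)&(abs(C[:,1])<.3)]
    print('guardtop',len(g),g[:,1].min(),g[:,1].max(),np.polyfit(g[:,1],g[:,0],1))
E
```

```text
a 802 [ 0.3099913  -0.23630849  0.00629915] [ 0.61760235 -0.08615011  0.1784753 ]
base 129 ((402.5237731933594, -187.49514770507812), (97.04647827148438, 184.24960327148438), 89.51482391357422)
plane 58 [ 0.43413343 -0.18432563  0.11024346] [ 0.38160464 -0.48266951 -0.78829439] yaw -51.66965601438521
bar ends [0.66527906 0.14884099 0.21330594] [ 0.67435024 -0.28386153  0.21373066] -0.2929412181798495 0.15418359765287099
barfit [-0.02393759  0.66744328] 673 0.0030643422737321136
knob 130 ((614.8328247070312, 15.291111946105957), (24.30546760559082, 23.50857162475586), 1.056220531463623) [0.60267136 0.00338773 0.22540247] [0.62695029 0.02699653 0.25215791]
guardtop 308 -0.08520862881162028 0.11323270011792724 [-0.0268355   0.61496037]
b 1988 [ 0.35777816 -0.24810072  0.00613812] [ 0.61816584 -0.0887595   0.18448409]
base 934 ((425.9650573730469, -193.9775390625), (131.4657440185547, 99.75802612304688), 4.5645222663879395)
plane 563 [ 0.43188675 -0.19320472  0.11759167] [ 0.69985258  0.06287898 -0.7115143 ] yaw 5.134013575897771
bar ends [0.65739013 0.13888218 0.21306819] [ 0.66544899 -0.29319199  0.2133395 ] -0.30051624181949904 0.15091142049270856
barfit [-0.02447435  0.66166657] 540 0.002965241829021501
knob 97 ((610.3381958007812, 8.330535888671875), (24.10801124572754, 23.508432388305664), 8.437966346740723) [ 0.59819489 -0.00345461  0.22505472] [0.6217371  0.02157523 0.25031124]
guardtop 232 -0.08953277212704791 0.10908519305817888 [-0.02381182  0.61094959]
```

Run:
```python
from h import *
rel([.6126,.012,.33],tool(np.radians(1.4),0),24)
```

```text
rows 24 dp [-0.02171, -0.01972, -0.0038] ang [-0.004, -0.001, -0.75]
```

Call:
{"method": "play_rows", "body": {"steps": [{"claw": 0, "dp": [-0.0217, -0.0197, -0.0038], "angular": [0, 0, -0.75]}, {"claw": 0, "dp": [-0.0217, -0.0197, -0.0038], "angular": [0, 0, -0.75]}, {"claw": 0, "dp": [-0.0217, -0.0197, -0.0038], "angular": [0, 0, -0.75]}, {"claw": 0, "dp": [-0.0217, -0.0197, -0.0038], "angular": [0, 0, -0.75]}, {"claw": 0, "dp": [-0.0217, -0.0197, -0.0038], "angular": [0, 0, -0.75]}, {"claw": 0, "dp": [-0.0217, -0.0197, -0.0038], "angular": [0, 0, -0.75]}, {"claw": 0, "dp": [-0.0217, -0.0197, -0.0038], "angular": [0, 0, -0.75]}, {"claw": 0, "dp": [-0.0217, -0.0197, -0.0038], "angular": [0, 0, -0.75]}], "force": 60}}

```text
clock: 0.77
tcp_pos: [0.2949, 0.3548, 0.2696]
orientation: [-0.0, 0.092, 0.996, -0.0]
wrist_force: [0.3, 0.6, -0.8]
finger_gap: 0.0854
```

Call:
{"method": "play_rows", "body": {"steps": [{"claw": 0, "dp": [-0.0217, -0.0197, -0.0038], "angular": [0, 0, -0.75]}, {"claw": 0, "dp": [-0.0217, -0.0197, -0.0038], "angular": [0, 0, -0.75]}, {"claw": 0, "dp": [-0.0217, -0.0197, -0.0038], "angular": [0, 0, -0.75]}, {"claw": 0, "dp": [-0.0217, -0.0197, -0.0038], "angular": [0, 0, -0.75]}, {"claw": 0, "dp": [-0.0217, -0.0197, -0.0038], "angular": [0, 0, -0.75]}, {"claw": 0, "dp": [-0.0217, -0.0197, -0.0038], "angular": [0, 0, -0.75]}, {"claw": 0, "dp": [-0.0217, -0.0197, -0.0038], "angular": [0, 0, -0.75]}, {"claw": 0, "dp": [-0.0217, -0.0197, -0.0038], "angular": [0, 0, -0.75]}]}}

```text
clock: 1.43
tcp_pos: [0.4451, 0.1748, 0.3]
orientation: [-0.0, 0.04, 0.999, -0.0]
wrist_force: [0.8, 0.3, -0.6]
finger_gap: 0.0854
```

Call:
{"method": "play_rows", "body": {"steps": [{"claw": 0, "dp": [-0.0217, -0.0197, -0.0038], "angular": [0, 0, -0.75]}, {"claw": 0, "dp": [-0.0217, -0.0197, -0.0038], "angular": [0, 0, -0.75]}, {"claw": 0, "dp": [-0.0217, -0.0197, -0.0038], "angular": [0, 0, -0.75]}, {"claw": 0, "dp": [-0.0217, -0.0197, -0.0038], "angular": [0, 0, -0.75]}, {"claw": 0, "dp": [-0.0217, -0.0197, -0.0038], "angular": [0, 0, -0.75]}, {"claw": 0, "dp": [-0.0217, -0.0197, -0.0038], "angular": [0, 0, -0.75]}, {"claw": 0, "dp": [-0.0217, -0.0197, -0.0038], "angular": [0, 0, -0.75]}, {"claw": 0, "dp": [-0.0217, -0.0197, -0.0038], "angular": [0, 0, -0.75]}]}}

```text
clock: 2.1
tcp_pos: [0.6133, 0.0116, 0.3301]
orientation: [-0.0, -0.012, 1.0, 0.0]
wrist_force: [0.3, 0.2, 1.5]
finger_gap: 0.0855
```

```bash
cat >> h.py <<'E'
def rail(t):
    C,im,d=cloud(t); C=C.reshape(-1,3); Hs=cv2.cvtColor(im,cv2.COLOR_RGB2HSV).reshape(-1,3); ok=d.ravel()>0
    l=C[ok&(C[:,2]>.2)&(C[:,2]<.2225)&(C[:,0]>.645)&(C[:,0]<.69)&(C[:,1]<.19)&(C[:,1]>-.35)]
    for _ in range(6):
        f=np.polyfit(l[:,1],l[:,0],1); r=l[:,0]-np.polyval(f,l[:,1]); l=l[abs(r)<.008]
    print('bar x=',f,len(l),'y',l[:,1].min(),l[:,1].max(),'ztop',np.percentile(l[:,2],[50,95]))
    k=C[ok&(C[:,2]>.23)&(C[:,2]<.258)&(C[:,0]>.55)&(C[:,0]<.66)&(Hs[:,2]<80)]
    k2=k[k[:,2]>.243]
    if len(k2)>5: print('knob top',len(k2),cv2.minAreaRect((k2[:,:2]*1000).astype(np.float32)),np.percentile(k[:,2],98))
E
python3 - <<'E'
from h import *
s=env.get_state();print(s['clock'],s['tcp_pos'],Rq(s['orientation']).as_matrix().round(3).tolist(),s['joint_pos'].round(2))
save('wrist','w1'); rail('w1')
E
```

```text
2.1 [0.6132762  0.0115634  0.33014163] [[-1.0, -0.025, -0.001], [-0.025, 1.0, 0.0], [0.001, 0.0, -1.0]] [-0.11  0.39  0.38  1.56  0.   -0.14]
bar x= [-0.02179579  0.66395482] 6968 y -0.22058438618073062 0.1522460363278955 ztop [0.21434389 0.21656562]
knob top 981 ((613.1995239257812, 10.235899925231934), (22.70603370666504, 18.627248764038086), 3.187680244445801) 0.24964434478186923
```

View pics/w1.png

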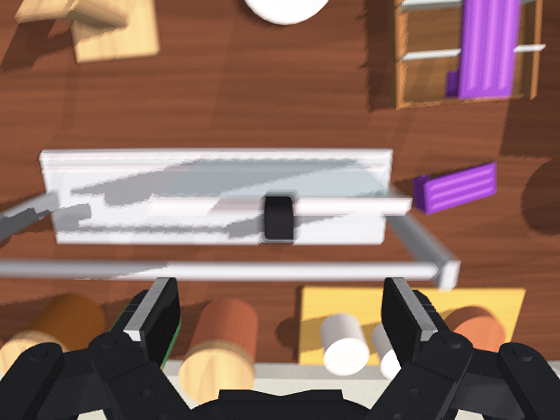

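The fingers are over the rail. The knob top is at about (278,217) px and the bar runs along row ~270. The fit puts the knob at (0.613, 0.011) with a yaw of about 1.3°, and the guard is already about 2 cm open. Next I lower, grip and slide.

Call:
{"method": "play_rows", "body": {"steps": [{"claw": 60, "dp": [0, 0, 0.013], "angular": [0, 0, 0]}, {"claw": 60, "dp": [0, 0, 0.013], "angular": [0, 0, 0]}, {"claw": 60, "dp": [0, 0, 0.013], "angular": [0, 0, 0]}, {"claw": 60, "dp": [0, 0, 0.013], "angular": [0, 0, 0]}, {"claw": 60, "dp": [0, 0, 0.013], "angular": [0, 0, 0]}, {"claw": 60, "dp": [0, 0, 0.013], "angular": [0, 0, 0]}, {"claw": 60, "dp": [0, 0, 0.013], "angular": [0, 0, 0]}, {"claw": 60, "dp": [0, 0, 0.013], "angular": [0, 0, 0]}], "force": 30}}

```text
clock: 2.82
tcp_pos: [0.6121, 0.0129, 0.2253]
orientation: [-0.001, -0.012, 1.0, 0.0]
wrist_force: [-0.2, -0.4, 0.5]
finger_gap: 0.0652
```

Call:
{"method": "play_rows", "body": {"steps": [{"claw": 255, "dp": [0, 0, 0]}, {"claw": 255, "dp": [0, 0, 0]}, {"claw": 255, "dp": [0, 0, 0]}, {"claw": 255, "dp": [0, 0, 0]}, {"claw": 255, "dp": [0, 0, 0]}, {"claw": 255, "dp": [0, 0, 0]}, {"claw": 255, "dp": [0, -0.002, 0]}, {"claw": 255, "dp": [0, -0.005, 0]}]}}

```text
invalid input at $.steps[0]: expected keys claw, dp, angular
```

Call:
{"method": "play_rows", "body": {"steps": [{"claw": 255, "dp": [0, 0, 0], "angular": [0, 0, 0]}, {"claw": 255, "dp": [0, 0, 0], "angular": [0, 0, 0]}, {"claw": 255, "dp": [0, 0, 0], "angular": [0, 0, 0]}, {"claw": 255, "dp": [0, 0, 0], "angular": [0, 0, 0]}, {"claw": 255, "dp": [0, 0, 0], "angular": [0, 0, 0]}, {"claw": 255, "dp": [0, 0, 0], "angular": [0, 0, 0]}, {"claw": 255, "dp": [0, -0.002, 0], "angular": [0, 0, 0]}, {"claw": 255, "dp": [0, -0.005, 0], "angular": [0, 0, 0]}]}}

```text
clock: 3.48
tcp_pos: [0.6131, 0.0062, 0.2274]
orientation: [0.001, -0.013, 1.0, 0.0]
wrist_force: [-0.8, 2.4, 3.7]
finger_gap: 0.0236
```

Call:
{"method": "play_rows", "body": {"steps": [{"claw": 255, "dp": [0, -0.01, 0], "angular": [0, 0, 0]}, {"claw": 255, "dp": [0, -0.01, 0], "angular": [0, 0, 0]}, {"claw": 255, "dp": [0, -0.01, 0], "angular": [0, 0, 0]}, {"claw": 255, "dp": [0, -0.01, 0], "angular": [0, 0, 0]}, {"claw": 255, "dp": [0, -0.01, 0], "angular": [0, 0, 0]}, {"claw": 255, "dp": [0, -0.01, 0], "angular": [0, 0, 0]}, {"claw": 255, "dp": [0, -0.01, 0], "angular": [0, 0, 0]}, {"claw": 255, "dp": [0, -0.01, 0], "angular": [0, 0, 0]}]}}

```text
clock: 4.15
tcp_pos: [0.6148, -0.0757, 0.2274]
orientation: [0.001, -0.012, 1.0, -0.0]
wrist_force: [-0.7, 2.0, 6.6]
finger_gap: 0.0235
```

Call:
{"method": "play_rows", "body": {"steps": [{"claw": 255, "dp": [0, -0.012, 0], "angular": [0, 0, 0]}, {"claw": 255, "dp": [0, -0.012, 0], "angular": [0, 0, 0]}, {"claw": 255, "dp": [0, -0.012, 0], "angular": [0, 0, 0]}, {"claw": 255, "dp": [0, -0.012, 0], "angular": [0, 0, 0]}, {"claw": 255, "dp": [0, -0.012, 0], "angular": [0, 0, 0]}, {"claw": 255, "dp": [0, -0.012, 0], "angular": [0, 0, 0]}, {"claw": 255, "dp": [0, -0.01, 0], "angular": [0, 0, 0]}, {"claw": 255, "dp": [0, -0.003, 0], "angular": [0, 0, 0]}]}}

```text
clock: 4.82
tcp_pos: [0.6167, -0.162, 0.2274]
orientation: [0.001, -0.011, 1.0, -0.001]
wrist_force: [-1.2, 2.0, 7.2]
finger_gap: 0.0235
```

Call:
{"method": "play_rows", "body": {"steps": [{"claw": 100, "dp": [0, 0, 0], "angular": [0, 0, 0]}, {"claw": 60, "dp": [0, 0, 0], "angular": [0, 0, 0]}, {"claw": 60, "dp": [0, 0, 0], "angular": [0, 0, 0]}, {"claw": 0, "dp": [0, 0, -0.005], "angular": [0, 0, 0]}, {"claw": 0, "dp": [0, 0, -0.02], "angular": [0, 0, 0]}, {"claw": 0, "dp": [0, 0, -0.025], "angular": [0, 0, 0]}, {"claw": 0, "dp": [0, 0, -0.025], "angular": [0, 0, 0]}, {"claw": 0, "dp": [0, 0, -0.025], "angular": [0, 0, 0]}]}}

```text
clock: 5.48
tcp_pos: [0.6166, -0.1587, 0.3277]
orientation: [-0.0, -0.013, 1.0, 0.0]
wrist_force: [0.7, -1.0, -0.2]
finger_gap: 0.0854
```

Run:
```python
from h import *
s=env.get_state();print(s['clock'],s['tcp_pos'],s['joint_pos'].round(2))
save('wrist','w2'); rail('w2')
yw=np.radians(4)
rel([.44,.235,.20],tool(yw,0),16)
```

```text
5.4833 [ 0.61656173 -0.15873905  0.32765835] [-0.38  0.44  0.45  1.58 -0.   -0.4 ]
bar x= [-0.0203949   0.66416804] 7084 y -0.2971057367839934 0.07318794537714252 ztop [0.21427396 0.21653776]
knob top 1289 ((617.2308959960938, -162.387451171875), (23.793140411376953, 23.483423233032227), 0.06284527480602264) 0.24958943214499876
rows 16 dp [0.00999, 0.02514, 0.00826] ang [-0.011, 0.024, -0.16]
```

Call:
{"method": "play_rows", "body": {"steps": [{"claw": 0, "dp": [0.01, 0.0251, 0.0083], "angular": [0, 0, -0.16]}, {"claw": 0, "dp": [0.01, 0.0251, 0.0083], "angular": [0, 0, -0.16]}, {"claw": 0, "dp": [0.01, 0.0251, 0.0083], "angular": [0, 0, -0.16]}, {"claw": 0, "dp": [0.01, 0.0251, 0.0083], "angular": [0, 0, -0.16]}, {"claw": 0, "dp": [0.01, 0.0251, 0.0083], "angular": [0, 0, -0.16]}, {"claw": 0, "dp": [0.01, 0.0251, 0.0083], "angular": [0, 0, -0.16]}, {"claw": 0, "dp": [0.01, 0.0251, 0.0083], "angular": [0, 0, -0.16]}, {"claw": 0, "dp": [0.01, 0.0251, 0.0083], "angular": [0, 0, -0.16]}]}}

```text
clock: 6.2
tcp_pos: [0.5292, 0.0401, 0.2599]
orientation: [0.0, -0.024, 1.0, -0.0]
wrist_force: [0.3, -0.3, 0.4]
finger_gap: 0.0854
```

Call:
{"method": "play_rows", "body": {"steps": [{"claw": 0, "dp": [0.01, 0.0251, 0.0083], "angular": [0, 0, -0.16]}, {"claw": 0, "dp": [0.01, 0.0251, 0.0083], "angular": [0, 0, -0.16]}, {"claw": 0, "dp": [0.01, 0.0251, 0.0083], "angular": [0, 0, -0.16]}, {"claw": 0, "dp": [0.01, 0.0251, 0.0083], "angular": [0, 0, -0.16]}, {"claw": 0, "dp": [0.01, 0.0251, 0.0083], "angular": [0, 0, -0.16]}, {"claw": 0, "dp": [0.01, 0.0251, 0.0083], "angular": [0, 0, -0.16]}, {"claw": 0, "dp": [0.01, 0.0251, 0.0083], "angular": [0, 0, -0.16]}, {"claw": 0, "dp": [0.01, 0.0251, 0.0083], "angular": [0, 0, -0.16]}]}}

```text
clock: 6.87
tcp_pos: [0.438, 0.236, 0.1936]
orientation: [0.0, -0.035, 0.999, 0.0]
wrist_force: [0.8, 0.1, -0.2]
finger_gap: 0.0857
```

Run:
```python
from h import *
s=env.get_state();print(s['clock'],s['tcp_pos'],s['joint_pos'].round(2))
save('wrist','w3')
C,im,d=cloud('w3'); C=C.reshape(-1,3); H=cv2.cvtColor(im,cv2.COLOR_RGB2HSV).reshape(-1,3)
m=(d.ravel()>0)&(H[:,0]>130)&(H[:,0]<155)&(H[:,1]>100)&(C[:,2]>.046)&(C[:,2]<.065)&(abs(C[:,1]-.235)<.08)
q=C[m];r=cv2.minAreaRect((q[:,:2]*1000).astype(np.float32));print(len(q),r,np.percentile(q[:,2],[5,50,95]))
```

```text
6.8667 [0.43796076 0.23603558 0.19359249] [ 0.33  0.18 -0.24  1.15 -0.    0.26]
12489 ((452.395263671875, 237.65872192382812), (150.20579528808594, 59.283348083496094), 4.176293849945068) [0.05344679 0.0548071  0.05644063]
```

View pics/w3.png

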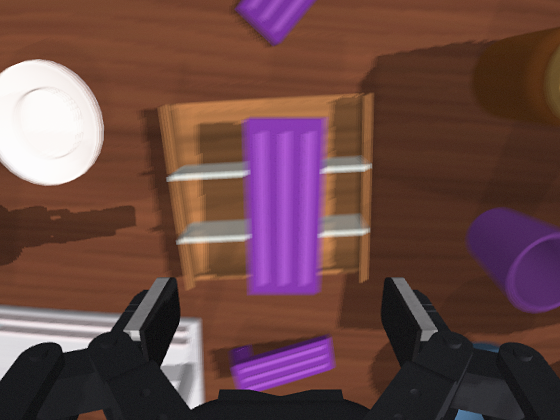

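Call:
{"method": "play_rows", "body": {"steps": [{"claw": 0, "dp": [-0.0018, 0.0001, 0.0195], "angular": [0, 0, 0]}, {"claw": 0, "dp": [-0.0018, 0.0001, 0.0195], "angular": [0, 0, 0]}, {"claw": 0, "dp": [-0.0018, 0.0001, 0.0195], "angular": [0, 0, 0]}, {"claw": 0, "dp": [-0.0018, 0.0001, 0.0195], "angular": [0, 0, 0]}, {"claw": 0, "dp": [-0.0018, 0.0001, 0.0195], "angular": [0, 0, 0]}, {"claw": 0, "dp": [-0.0018, 0.0001, 0.0195], "angular": [0, 0, 0]}, {"claw": 0, "dp": [-0.0018, 0.0001, 0.0195], "angular": [0, 0, 0]}, {"claw": 0, "dp": [-0.0018, 0.0001, 0.0195], "angular": [0, 0, 0]}]}}

```text
clock: 7.58
tcp_pos: [0.4533, 0.2367, 0.0371]
orientation: [0.0, -0.035, 0.999, 0.0]
wrist_force: [0.4, 0.0, -0.2]
finger_gap: 0.085
```

Call:
{"method": "play_rows", "body": {"steps": [{"claw": 255, "dp": [0, 0, 0], "angular": [0, 0, 0]}, {"claw": 255, "dp": [0, 0, 0], "angular": [0, 0, 0]}, {"claw": 255, "dp": [0, 0, 0], "angular": [0, 0, 0]}, {"claw": 255, "dp": [0, 0, 0], "angular": [0, 0, 0]}, {"claw": 255, "dp": [0, 0, 0], "angular": [0, 0, 0]}, {"claw": 255, "dp": [0, 0, 0], "angular": [0, 0, 0]}, {"claw": 255, "dp": [0, 0, 0], "angular": [0, 0, 0]}, {"claw": 255, "dp": [0, 0, 0], "angular": [0, 0, 0]}], "force": 40}}

```text
clock: 8.25
tcp_pos: [0.4533, 0.2366, 0.0381]
orientation: [0.0, -0.035, 0.999, 0.0]
wrist_force: [-0.4, 0.4, -1.5]
finger_gap: 0.0589
```

Call:
{"method": "play_rows", "body": {"steps": [{"claw": 255, "dp": [0, 0, -0.005], "angular": [0, 0, 0]}, {"claw": 255, "dp": [0, 0, -0.02], "angular": [0, 0, 0]}, {"claw": 255, "dp": [0, 0, -0.03], "angular": [0, 0, 0]}, {"claw": 255, "dp": [0, 0, -0.03], "angular": [0, 0, 0]}, {"claw": 255, "dp": [0, 0, -0.035], "angular": [0, 0, 0]}, {"claw": 255, "dp": [0, 0, -0.035], "angular": [0, 0, 0]}, {"claw": 255, "dp": [0, 0, -0.035], "angular": [0, 0, 0]}, {"claw": 255, "dp": [0, 0, -0.03], "angular": [0, 0, 0]}]}}

```text
clock: 8.92
tcp_pos: [0.453, 0.2365, 0.2607]
orientation: [0.001, -0.035, 0.999, 0.0]
wrist_force: [0.5, 0.3, -1.1]
finger_gap: 0.0597
```

Run:
```python
from h import *
s=env.get_state();print(s['clock'],s['tcp_pos'],s['joint_pos'].round(2),s['finger_gap'],s['wrist_force'])
save('wrist','w4')
z=np.load('pics/w4.npz')
C,im,d=cloud('w4'); C=C.reshape(-1,3); H=cv2.cvtColor(im,cv2.COLOR_RGB2HSV).reshape(-1,3)
L=Rq(s['orientation']).inv().apply(C-s['tcp_pos'])
m=(d.ravel()>0)&(H[:,0]>130)&(H[:,0]<155)&(H[:,1]>100)&(abs(L[:,2])<.03)&(abs(L[:,0])<.12)
q=L[m];print(len(q)); r=cv2.minAreaRect((q[:,:2]*1000).astype(np.float32));print(r,np.percentile(q[:,2],[5,50,95]), np.polyfit(q[:,0],q[:,2],1))
yw=np.radians(4.8); o=np.array([.440,-.191,0])
Rt=tool(yw,np.radians(45)); c=o+R.from_euler('z',yw).apply([.0045,0,.1366]); n=R.from_euler('z',yw).apply([-.7071,0,.7071])
rel(c+n*.15,Rt,24)
```

```text
8.9167 [0.4530394  0.2364959  0.26073343] [ 0.32  0.18 -0.07  1.31  0.    0.25] 0.05968030200393733 [ 0.51650557  0.33118819 -1.05678463]
45945
((14.478809356689453, 0.6846389770507812), (120.6405029296875, 63.75944900512695), 0.2695830166339874) [-0.01823844 -0.01670057 -0.01552489] [ 0.0024212  -0.01683761]
rows 24 dp [0.00629, -0.01778, -0.00147] ang [-0.008, -1.85, -0.036]
```

Run:
```python
from h import *
C,im,d=cloud('w2'); C=C.reshape(-1,3); H=cv2.cvtColor(im,cv2.COLOR_RGB2HSV).reshape(-1,3)
b=C[(d.ravel()>0)&(C[:,0]<.53)&(C[:,0]>.33)&(C[:,1]>-.28)&(C[:,1]<-.1)&(C[:,2]>.007)&(C[:,2]<.2)&(H[:,2]>70)]
print(len(b),b.min(0),b.max(0))
for lo,hi in((.008,.016),(.08,.105),(.105,.125),(.125,.145),(.145,.16)):
    q=b[(b[:,2]>lo)&(b[:,2]<hi)]
    if len(q)>9: print(lo,len(q),q.min(0).round(4),q.max(0).round(4),cv2.minAreaRect((q[:,:2]*1000).astype(np.float32)))
cv2.imwrite('pics/w2.png',im[:,:,::-1])
```

```text
4552 [ 0.43448287 -0.23972125  0.00706511] [ 0.49576611 -0.13668653  0.15166768]
0.008 3511 [ 0.4345 -0.2397  0.008 ] [ 0.4958 -0.1367  0.0159] ((462.3168029785156, -188.31370544433594), (60.59867477416992, 100.35792541503906), 4.217719554901123)
0.08 266 [ 0.4568 -0.2076  0.08  ] [ 0.4623 -0.1679  0.1045] ((460.6950378417969, -187.64700317382812), (2.922672748565674, 39.9038200378418), 7.014847278594971)
0.145 300 [ 0.4655 -0.2098  0.145 ] [ 0.4708 -0.1653  0.1517] ((467.90997314453125, -187.555908203125), (3.9977500438690186, 44.57807540893555), 2.3941383361816406)
```

View pics/w2.png

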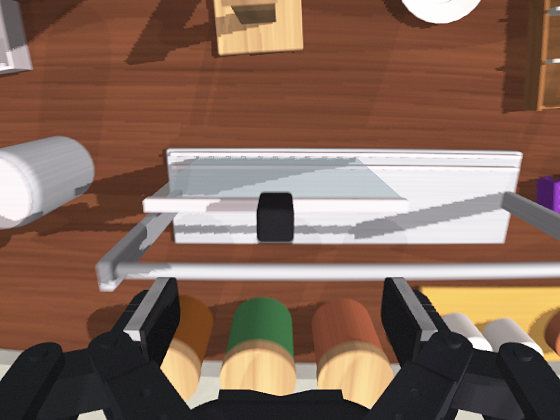

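Wrist view: guard at the open end, knob at (275,217), stand base at (258,25). The stand fit is origin (0.440,−0.190) and yaw 4.4°.

```bash
cat >> h.py <<'E'
YS=np.radians(4.4); OS=np.array([.440,-.190,0]); RS=R.from_euler('z',YS)
CS=OS+RS.apply([.0045,0,.1366]); NS=RS.apply([-.7071,0,.7071]); XS=RS.apply([.7071,0,.7071])
E
python3 - <<'E'
from h import *
rel(CS+NS*.048+XS*.003,tool(YS,np.radians(45)),24)
print(CS,NS)
E
```

```text
rows 24 dp [0.00441, -0.01772, 0.00251] ang [-0.001, -1.85, -0.02]
[ 0.44448674 -0.18965476  0.1366    ] [-0.705016   -0.05424802  0.7071    ]
```

Call:
{"method": "play_rows", "body": {"steps": [{"claw": 255, "dp": [0.0044, -0.0177, 0.0025], "angular": [0, -1.85, -0.02]}, {"claw": 255, "dp": [0.0044, -0.0177, 0.0025], "angular": [0, -1.85, -0.02]}, {"claw": 255, "dp": [0.0044, -0.0177, 0.0025], "angular": [0, -1.85, -0.02]}, {"claw": 255, "dp": [0.0044, -0.0177, 0.0025], "angular": [0, -1.85, -0.02]}, {"claw": 255, "dp": [0.0044, -0.0177, 0.0025], "angular": [0, -1.85, -0.02]}, {"claw": 255, "dp": [0.0044, -0.0177, 0.0025], "angular": [0, -1.85, -0.02]}, {"claw": 255, "dp": [0.0044, -0.0177, 0.0025], "angular": [0, -1.85, -0.02]}, {"claw": 255, "dp": [0.0044, -0.0177, 0.0025], "angular": [0, -1.85, -0.02]}]}}

```text
clock: 9.63
tcp_pos: [0.4298, 0.0922, 0.2338]
orientation: [0.13, -0.036, 0.991, 0.004]
wrist_force: [0.4, -0.5, -1.2]
finger_gap: 0.0591
```

Call:
{"method": "play_rows", "body": {"steps": [{"claw": 255, "dp": [0.0044, -0.0177, 0.0025], "angular": [0, -1.85, -0.02]}, {"claw": 255, "dp": [0.0044, -0.0177, 0.0025], "angular": [0, -1.85, -0.02]}, {"claw": 255, "dp": [0.0044, -0.0177, 0.0025], "angular": [0, -1.85, -0.02]}, {"claw": 255, "dp": [0.0044, -0.0177, 0.0025], "angular": [0, -1.85, -0.02]}, {"claw": 255, "dp": [0.0044, -0.0177, 0.0025], "angular": [0, -1.85, -0.02]}, {"claw": 255, "dp": [0.0044, -0.0177, 0.0025], "angular": [0, -1.85, -0.02]}, {"claw": 255, "dp": [0.0044, -0.0177, 0.0025], "angular": [0, -1.85, -0.02]}, {"claw": 255, "dp": [0.0044, -0.0177, 0.0025], "angular": [0, -1.85, -0.02]}]}}

```text
clock: 10.3
tcp_pos: [0.4147, -0.0506, 0.2026]
orientation: [0.256, -0.036, 0.966, 0.009]
wrist_force: [-0.1, 0.3, -2.1]
finger_gap: 0.059
```

Call:
{"method": "play_rows", "body": {"steps": [{"claw": 255, "dp": [0.0044, -0.0177, 0.0025], "angular": [0, -1.85, -0.02]}, {"claw": 255, "dp": [0.0044, -0.0177, 0.0025], "angular": [0, -1.85, -0.02]}, {"claw": 255, "dp": [0.0044, -0.0177, 0.0025], "angular": [0, -1.85, -0.02]}, {"claw": 255, "dp": [0.0044, -0.0177, 0.0025], "angular": [0, -1.85, -0.02]}, {"claw": 255, "dp": [0.0044, -0.0177, 0.0025], "angular": [0, -1.85, -0.02]}, {"claw": 255, "dp": [0.0044, -0.0177, 0.0025], "angular": [0, -1.85, -0.02]}, {"claw": 255, "dp": [0.0044, -0.0177, 0.0025], "angular": [0, -1.85, -0.02]}, {"claw": 255, "dp": [0.0044, -0.0177, 0.0025], "angular": [0, -1.85, -0.02]}]}}

```text
clock: 10.97
tcp_pos: [0.409, -0.1935, 0.1662]
orientation: [0.378, -0.036, 0.925, 0.012]
wrist_force: [0.5, 0.4, -1.5]
finger_gap: 0.0593
```

Run:
```python
from h import *
s=env.get_state();print(s['clock'],s['tcp_pos'],s['joint_pos'].round(2),s['finger_gap'])
rel(CS+NS*.048+XS*.003,tool(YS,np.radians(45)),8)
rel(CS-NS*.0105+XS*.003,tool(YS,np.radians(45)),8)
save('scene','c')
im=cv2.imread('pics/c.png')[170:330,130:410]; cv2.imwrite('pics/cc.png',cv2.resize(im,None,fx=2.5,fy=2.5))
```

```text
10.9667 [ 0.40897778 -0.19354472  0.16617372] [-1.07 -0.22 -0.96  0.45  0.69 -1.01] 0.05927860530797026
rows 8 dp [-0.00092, 0.00014, -0.00024] ang [-0.026, -0.065, 0.015]
rows 8 dp [-0.00095, 0.00016, 0.00708] ang [-0.026, -0.065, 0.015]
```

View pics/cc.png

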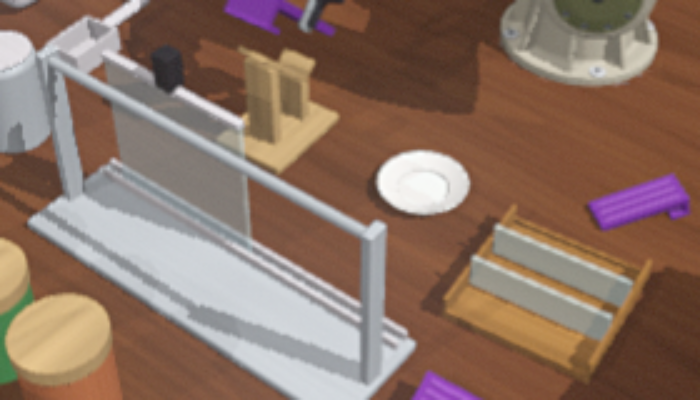

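The picture shows an empty tray at (545,290) in the crop, with the trivet held above and in front of the stand, as computed. Seating it now.

Call:
{"method": "play_rows", "body": {"steps": [{"claw": 255, "dp": [-0.001, 0.0002, 0.007], "angular": [0, -0.06, 0]}, {"claw": 255, "dp": [-0.001, 0.0002, 0.007], "angular": [0, -0.06, 0]}, {"claw": 255, "dp": [-0.001, 0.0002, 0.007], "angular": [0, -0.06, 0]}, {"claw": 255, "dp": [-0.001, 0.0002, 0.007], "angular": [0, -0.06, 0]}, {"claw": 255, "dp": [-0.001, 0.0002, 0.007], "angular": [0, -0.06, 0]}, {"claw": 255, "dp": [-0.001, 0.0002, 0.007], "angular": [0, -0.06, 0]}, {"claw": 255, "dp": [-0.001, 0.0002, 0.007], "angular": [0, -0.06, 0]}, {"claw": 255, "dp": [-0.001, 0, 0.007], "angular": [0, -0.06, 0]}]}}

```text
clock: 11.68
tcp_pos: [0.4543, -0.1876, 0.1317]
orientation: [0.381, -0.036, 0.924, 0.013]
wrist_force: [0.0, -0.3, -1.0]
finger_gap: 0.059
```

Run:
```python
from h import *
s=env.get_state();print(s['clock'],s['tcp_pos'],s['joint_pos'].round(2),s['finger_gap'],s['wrist_force'])
rel(CS-NS*.0115+XS*.003,tool(YS,np.radians(45)),1)
save('side','e')
im=cv2.imread('pics/e.png')[190:320,260:400]; cv2.imwrite('pics/ec.png',cv2.resize(im,None,fx=4,fy=4,interpolation=cv2.INTER_CUBIC))
```

```text
11.6833 [ 0.45429096 -0.18755805  0.13168812] [-0.94 -0.1  -1.    0.18  0.64 -0.85] 0.05904191726663535 [ 0.00539112 -0.33292526 -1.00295631]
rows 1 dp [0.00055, -0.00134, 0.00101] ang [-0.136, -0.161, 0.1]
```

View pics/ec.png

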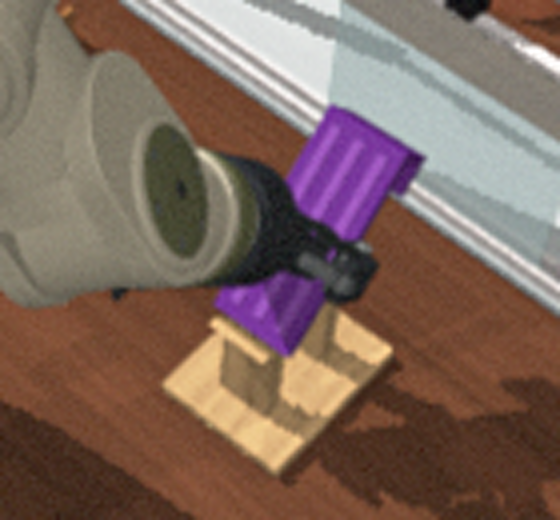

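Ribs face outward and the hook is at the top. The lower end sits just above the ledge, at about (240,330) in the crop. I'll nudge it in gently.

Call:
{"method": "play_rows", "body": {"steps": [{"claw": 255, "dp": [0, -0.001, 0.0005], "angular": [0, 0, 0]}, {"claw": 255, "dp": [0, 0, 0.0005], "angular": [0, -0.1, 0]}, {"claw": 255, "dp": [0, 0, 0.0005], "angular": [0, -0.1, 0]}, {"claw": 255, "dp": [0, 0, 0.0005], "angular": [0, 0, 0]}, {"claw": 255, "dp": [0.001, 0, 0], "angular": [0, 0, 0]}, {"claw": 255, "dp": [0.001, 0, 0], "angular": [0, 0, 0]}, {"claw": 255, "dp": [0, 0, 0], "angular": [0, 0, 0]}, {"claw": 255, "dp": [0, 0, 0], "angular": [0, 0, 0]}]}}

```text
clock: 12.4
tcp_pos: [0.4551, -0.1893, 0.1308]
orientation: [0.385, -0.036, 0.922, 0.013]
wrist_force: [-3.3, 1.6, 7.4]
finger_gap: 0.0596
```

Call:
{"method": "play_rows", "body": {"steps": [{"claw": 150, "dp": [0, 0, 0], "angular": [0, 0, 0]}, {"claw": 60, "dp": [0, 0, 0], "angular": [0, 0, 0]}, {"claw": 0, "dp": [0, 0, 0], "angular": [0, 0, 0]}, {"claw": 0, "dp": [0, 0, 0], "angular": [0, 0, 0]}, {"claw": 0, "dp": [0, 0, -0.005], "angular": [0, 0, 0]}, {"claw": 0, "dp": [0, 0, -0.015], "angular": [0, 0, 0]}, {"claw": 0, "dp": [0, 0, -0.02], "angular": [0, 0, 0]}, {"claw": 0, "dp": [0, 0, -0.02], "angular": [0, 0, 0]}]}}

```text
clock: 13.07
tcp_pos: [0.4112, -0.1912, 0.1717]
orientation: [0.383, -0.036, 0.923, 0.014]
wrist_force: [0.3, -0.5, 0.2]
finger_gap: 0.0853
```

```bash
cat >> h.py <<'E'
def trivet(t,box):
    C,im,d=cloud(t); C=C.reshape(-1,3); H=cv2.cvtColor(im,cv2.COLOR_RGB2HSV).reshape(-1,3)
    m=(d.ravel()>0)&(H[:,0]>130)&(H[:,0]<155)&(H[:,1]>100)&np.all((C>box[0])&(C<box[1]),1)
    q=C[m]; return q
def plate(q):
    for _ in range(6):
        m=q.mean(0); v=np.linalg.svd(q-m,full_matrices=False)[2]; r=(q-m)@v[2]; q=q[abs(r)<max(.003,2*np.median(abs(r)))]
    n=v[2]*np.sign(v[2][2]+1e-9-v[2][0]); x=np.cross([0,0,1],n); x/=np.linalg.norm(x); y=np.cross(n,x)  # x horizontal, y up-slope
    uv=np.c_[(q-m)@x,(q-m)@y]; r=cv2.minAreaRect((uv*1000).astype(np.float32)); c=m+x*r[0][0]/1e3+y*r[0][1]/1e3
    print('plate',len(q),'n',n.round(4),'pitch',np.degrees(np.arctan2(-n[0],n[2])).round(1),'rect',r[1],r[2],'facecentre',c.round(4)); return c,n
E
python3 - <<'E'
from h import *
s=env.get_state();print(s['clock'],s['tcp_pos'],s['joint_pos'].round(2),s['finger_gap'],s['wrist_force'])
save('wrist','w5'); q=trivet('w5',[[.33,-.3,.06],[.6,-.1,.25]]); c,n=plate(q); print('expected',CS,'centre',c-n*.005,NS)
rel(CS+NS*.03+XS*.0,tool(YS,0),16)
E
```

```text
13.0667 [ 0.41121346 -0.19123117  0.17171531] [-1.07 -0.23 -0.95  0.45  0.7  -1.  ] 0.08531565599581731 [ 0.26157194 -0.54551987  0.21394648]
plate 28215 n [-0.6949 -0.0554  0.717 ] pitch 44.1 rect (60.33129119873047, 150.44720458984375) 0.1191725879907608 facecentre [ 0.4408 -0.191   0.1403]
expected [ 0.44448674 -0.18965476  0.1366    ] centre [ 0.4442332  -0.19072269  0.13671473] [-0.705016   -0.05424802  0.7071    ]
rows 16 dp [-0.00032, -0.0, 0.00129] ang [-0.014, 2.82, 0.006]
```

View pics/w5.png

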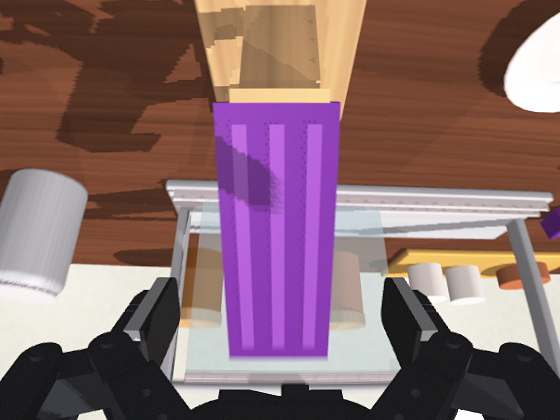

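The trivet is seated square: ledge at (280,95), measured centre within about 1 mm of nominal. I'll take it afresh with a steeper tool, 10° off vertical and slightly below centre.

Run:
```python
from h import *
C=np.array([.4443,-.1905,.1367]); Rt=tool(np.radians(4.5),np.radians(10)); tz=Rt.apply([0,0,1])
P=C-XS*.010
print(P,tz)
rel(P+tz*(.011-.06),Rt,16); 
s=dict(env.get_state()); q=Rt.as_quat(); s['tcp_pos']=P+tz*(.011-.06); s['orientation']=[q[3],q[0],q[1],q[2]]; rel(P+tz*.011,Rt,8,s)
```

```text
[ 0.43724984 -0.19104248  0.129629  ] [ 0.17311288  0.01362428 -0.98480775]
rows 16 dp [-0.00112, -6e-05, 0.00034] ang [-0.016, 2.195, 0.002]
rows 8 dp [-0.0, -0.0, 0.0075] ang [0.0, 0.0, 0.0]
```

Call:
{"method": "play_rows", "body": {"steps": [{"claw": 0, "dp": [-0.0011, 0, 0.0003], "angular": [0, 2.2, 0]}, {"claw": 0, "dp": [-0.0011, 0, 0.0003], "angular": [0, 2.2, 0]}, {"claw": 0, "dp": [-0.0011, 0, 0.0003], "angular": [0, 2.2, 0]}, {"claw": 0, "dp": [-0.0011, 0, 0.0003], "angular": [0, 2.2, 0]}, {"claw": 0, "dp": [-0.0011, 0, 0.0003], "angular": [0, 2.2, 0]}, {"claw": 0, "dp": [-0.0011, 0, 0.0003], "angular": [0, 2.2, 0]}, {"claw": 0, "dp": [-0.0011, 0, 0.0003], "angular": [0, 2.2, 0]}, {"claw": 0, "dp": [-0.0011, 0, 0.0003], "angular": [0, 2.2, 0]}]}}

```text
clock: 13.78
tcp_pos: [0.4204, -0.1914, 0.175]
orientation: [0.237, -0.038, 0.971, 0.007]
wrist_force: [0.1, 0.8, -0.1]
finger_gap: 0.0855
```

Call:
{"method": "play_rows", "body": {"steps": [{"claw": 0, "dp": [-0.0011, 0, 0.0003], "angular": [0, 2.2, 0]}, {"claw": 0, "dp": [-0.0011, 0, 0.0003], "angular": [0, 2.2, 0]}, {"claw": 0, "dp": [-0.0011, 0, 0.0003], "angular": [0, 2.2, 0]}, {"claw": 0, "dp": [-0.0011, 0, 0.0003], "angular": [0, 2.2, 0]}, {"claw": 0, "dp": [-0.0011, 0, 0.0003], "angular": [0, 2.2, 0]}, {"claw": 0, "dp": [-0.0011, 0, 0.0003], "angular": [0, 2.2, 0]}, {"claw": 0, "dp": [-0.0011, 0, 0.0003], "angular": [0, 2.2, 0]}, {"claw": 0, "dp": [-0.0011, 0, 0.0003], "angular": [0, 2.2, 0]}]}}

```text
clock: 14.45
tcp_pos: [0.4295, -0.1907, 0.1756]
orientation: [0.085, -0.038, 0.996, 0.002]
wrist_force: [0.2, -0.6, 0.3]
finger_gap: 0.0854
```

Run:
```python
from h import *
s=env.get_state();print(s['clock'],s['tcp_pos'],s['joint_pos'].round(2),s['wrist_force'])
C=np.array([.4443,-.1905,.1367]); Rt=tool(np.radians(4.5),np.radians(10)); tz=Rt.apply([0,0,1])
P=C-XS*.010
rel(P+tz*.011,Rt,8)
```

```text
14.45 [ 0.4295042  -0.19068257  0.17564549] [-0.66  0.03 -0.47  0.94  0.11 -0.73] [ 0.16238725 -0.56455607  0.27298507]
rows 8 dp [4e-05, -0.00011, 0.00721] ang [-0.024, -0.027, -0.01]
```

Call:
{"method": "play_rows", "body": {"steps": [{"claw": 0, "dp": [0, -0.0001, 0.0072], "angular": [0, 0, 0]}, {"claw": 0, "dp": [0, -0.0001, 0.0072], "angular": [0, 0, 0]}, {"claw": 0, "dp": [0, -0.0001, 0.0072], "angular": [0, 0, 0]}, {"claw": 0, "dp": [0, -0.0001, 0.0072], "angular": [0, 0, 0]}, {"claw": 0, "dp": [0, -0.0001, 0.0072], "angular": [0, 0, 0]}, {"claw": 0, "dp": [0, -0.0001, 0.0072], "angular": [0, 0, 0]}, {"claw": 0, "dp": [0, -0.0001, 0.0072], "angular": [0, 0, 0]}, {"claw": 0, "dp": [0, -0.0001, 0.0072], "angular": [0, 0, 0]}]}}

```text
clock: 15.12
tcp_pos: [0.4393, -0.1909, 0.1181]
orientation: [0.086, -0.038, 0.996, 0.002]
wrist_force: [-0.5, -0.3, 0.1]
finger_gap: 0.0857
```

Call:
{"method": "play_rows", "body": {"steps": [{"claw": 255, "dp": [0, 0, 0], "angular": [0, 0, 0]}, {"claw": 255, "dp": [0, 0, 0], "angular": [0, 0, 0]}, {"claw": 255, "dp": [0, 0, 0], "angular": [0, 0, 0]}, {"claw": 255, "dp": [0, 0, 0], "angular": [0, 0, 0]}, {"claw": 255, "dp": [0, 0, 0], "angular": [0, 0, 0]}, {"claw": 255, "dp": [0, 0, 0], "angular": [0, 0, 0]}, {"claw": 255, "dp": [0, 0, 0], "angular": [0, 0, 0]}, {"claw": 255, "dp": [0, 0, 0], "angular": [0, 0, 0]}], "force": 50}}

```text
clock: 15.78
tcp_pos: [0.4393, -0.1909, 0.1189]
orientation: [0.086, -0.038, 0.996, 0.002]
wrist_force: [-1.0, -0.1, -0.5]
finger_gap: 0.0593
```

Run:
```python
from h import *
s=env.get_state();print(s['clock'],s['tcp_pos'],s['joint_pos'].round(2),s['wrist_force'],s['finger_gap'])
save('wrist','w6'); q=trivet('w6',[[.33,-.3,.06],[.6,-.1,.25]]); plate(q)
```

```text
15.7833 [ 0.43926143 -0.19086582  0.11894484] [-0.65  0.09 -0.55  0.79  0.11 -0.72] [-0.99999494 -0.1203943  -0.50814969] 0.05933004614756673
plate 36006 n [-0.6977 -0.0549  0.7143] pitch 44.3 rect (61.102935791015625, 100.56596374511719) 0.3220256268978119 facecentre [ 0.4227 -0.1925  0.1226]
```

```bash
cat >> h.py <<'E'
def M(p,r):
    m=np.eye(4); m[:3,:3]=r.as_matrix(); m[:3,3]=p; return m
TT=M([.4443,-.1907,.1367],R.from_euler('z',np.radians(4.5))*R.from_euler('y',np.radians(-45)))   # trivet on stand
TL=M([.43926,-.19087,.11894],Rq(np.array([.086,-.038,.996,.002])/np.linalg.norm([.086,-.038,.996,.002])))
REL=np.linalg.inv(TT)@TL
YR=np.radians(1.3); BM=np.array([.6655,-.0725,.210])
def hang(up,fwd,lean=7,y=.105,off=0):
    """tool pose for hook face 'up' above bar top, trivet shifted fwd along rail x"""
    Rz=R.from_euler('z',YR); r=Rz*R.from_euler('y',-np.radians(90+lean))
    h=BM+Rz.apply([fwd,y,.006+up]); T=M(h-r.apply([.067,0,-.016]),r)
    G=T@REL; return G[:3,3],R.from_matrix(G[:3,:3])
def chain(wps,s=None):
    s=dict(s or env.get_state())
    for (p,r),N in wps:
        rel(p,r,N,s); q=r.as_quat(); s['tcp_pos']=p; s['orientation']=[q[3],q[0],q[1],q[2]]
E
python3 - <<'E'
from h import *
s=env.get_state()
p1=s['tcp_pos']+[-.01,0,.10]
a=hang(.07,-.15); b=hang(.045,0); print(a[0],b[0],hang(0,0)[0], a[1].apply([0,0,1]))
chain([((p1,Rq(s['orientation'])),8),(a,24)])
E
```

```text
[0.51632849 0.02936787 0.20264551] [0.66628988 0.03277097 0.17764551] [0.66628988 0.03277097 0.13264551] [ 0.88166715  0.01706811 -0.47156305]
rows 8 dp [-0.00092, 6e-05, -0.01253] ang [0.0, 0.0, 0.0]
rows 24 dp [-0.00309, 0.009, 0.00294] ang [0.077, -2.165, 0.12]
```

Call:
{"method": "play_rows", "body": {"steps": [{"claw": 255, "dp": [-0.0009, 0, -0.0125], "angular": [0, 0, 0]}, {"claw": 255, "dp": [-0.0009, 0, -0.0125], "angular": [0, 0, 0]}, {"claw": 255, "dp": [-0.0009, 0, -0.0125], "angular": [0, 0, 0]}, {"claw": 255, "dp": [-0.0009, 0, -0.0125], "angular": [0, 0, 0]}, {"claw": 255, "dp": [-0.0009, 0, -0.0125], "angular": [0, 0, 0]}, {"claw": 255, "dp": [-0.0009, 0, -0.0125], "angular": [0, 0, 0]}, {"claw": 255, "dp": [-0.0009, 0, -0.0125], "angular": [0, 0, 0]}, {"claw": 255, "dp": [-0.0009, 0, -0.0125], "angular": [0, 0, 0]}]}}

```text
clock: 16.5
tcp_pos: [0.4294, -0.1915, 0.2194]
orientation: [0.086, -0.038, 0.996, 0.002]
wrist_force: [-0.7, 0.6, -1.5]
finger_gap: 0.0591
```

Call:
{"method": "play_rows", "body": {"steps": [{"claw": 255, "dp": [-0.0031, 0.009, 0.0029], "angular": [0.08, -2.165, 0.12]}, {"claw": 255, "dp": [-0.0031, 0.009, 0.0029], "angular": [0.08, -2.165, 0.12]}, {"claw": 255, "dp": [-0.0031, 0.009, 0.0029], "angular": [0.08, -2.165, 0.12]}, {"claw": 255, "dp": [-0.0031, 0.009, 0.0029], "angular": [0.08, -2.165, 0.12]}, {"claw": 255, "dp": [-0.0031, 0.009, 0.0029], "angular": [0.08, -2.165, 0.12]}, {"claw": 255, "dp": [-0.0031, 0.009, 0.0029], "angular": [0.08, -2.165, 0.12]}, {"claw": 255, "dp": [-0.0031, 0.009, 0.0029], "angular": [0.08, -2.165, 0.12]}, {"claw": 255, "dp": [-0.0031, 0.009, 0.0029], "angular": [0.08, -2.165, 0.12]}]}}

```text
clock: 17.17
tcp_pos: [0.455, -0.1172, 0.2036]
orientation: [0.236, -0.029, 0.971, 0.003]
wrist_force: [0.0, -0.0, -1.7]
finger_gap: 0.0589
```

Call:
{"method": "play_rows", "body": {"steps": [{"claw": 255, "dp": [-0.0031, 0.009, 0.0029], "angular": [0.08, -2.165, 0.12]}, {"claw": 255, "dp": [-0.0031, 0.009, 0.0029], "angular": [0.08, -2.165, 0.12]}, {"claw": 255, "dp": [-0.0031, 0.009, 0.0029], "angular": [0.08, -2.165, 0.12]}, {"claw": 255, "dp": [-0.0031, 0.009, 0.0029], "angular": [0.08, -2.165, 0.12]}, {"claw": 255, "dp": [-0.0031, 0.009, 0.0029], "angular": [0.08, -2.165, 0.12]}, {"claw": 255, "dp": [-0.0031, 0.009, 0.0029], "angular": [0.08, -2.165, 0.12]}, {"claw": 255, "dp": [-0.0031, 0.009, 0.0029], "angular": [0.08, -2.165, 0.12]}, {"claw": 255, "dp": [-0.0031, 0.009, 0.0029], "angular": [0.08, -2.165, 0.12]}]}}

```text
clock: 17.83
tcp_pos: [0.4848, -0.0436, 0.1982]
orientation: [0.38, -0.018, 0.925, 0.004]
wrist_force: [0.5, -0.2, -1.2]
finger_gap: 0.0594
```

Call:
{"method": "play_rows", "body": {"steps": [{"claw": 255, "dp": [-0.0031, 0.009, 0.0029], "angular": [0.08, -2.165, 0.12]}, {"claw": 255, "dp": [-0.0031, 0.009, 0.0029], "angular": [0.08, -2.165, 0.12]}, {"claw": 255, "dp": [-0.0031, 0.009, 0.0029], "angular": [0.08, -2.165, 0.12]}, {"claw": 255, "dp": [-0.0031, 0.009, 0.0029], "angular": [0.08, -2.165, 0.12]}, {"claw": 255, "dp": [-0.0031, 0.009, 0.0029], "angular": [0.08, -2.165, 0.12]}, {"claw": 255, "dp": [-0.0031, 0.009, 0.0029], "angular": [0.08, -2.165, 0.12]}, {"claw": 255, "dp": [-0.0031, 0.009, 0.0029], "angular": [0.08, -2.165, 0.12]}, {"claw": 255, "dp": [-0.0031, 0.009, 0.0029], "angular": [0.08, -2.165, 0.12]}]}}

```text
clock: 18.5
tcp_pos: [0.5556, 0.021, 0.2643]
orientation: [0.477, -0.011, 0.879, 0.011]
wrist_force: [0.6, -0.5, -1.7]
finger_gap: 0.059
```

Run:
```python
from h import *
s=env.get_state();print(s['clock'],s['tcp_pos'],s['joint_pos'].round(2),s['wrist_force'],s['finger_gap'])
T=M(s['tcp_pos'],Rq(s['orientation']))@np.linalg.inv(REL); print('predicted trivet',T.round(4).tolist())
save('wrist','w7'); q=trivet('w7',[[.4,-.06,.06],[.62,.12,.35]]); print(len(q)); plate(q)
save('scene','g');q=trivet('g',[[.4,-.06,.06],[.65,.12,.35]]); print(len(q),q.min(0),q.max(0))
chain([(hang(.05,0),16),(hang(.008,0),8)])
```

```text
18.5 [0.55561688 0.02096355 0.26431331] [-0.22 -0.32 -1.03 -0.11  0.21 -0.13] [ 0.62506928 -0.47025255 -1.66422542] 0.05901584624207749
predicted trivet [[-0.0365, -0.0329, -0.9988, 0.5461], [-0.0092, 0.9994, -0.0325, 0.0203], [0.9993, 0.008, -0.0367, 0.2801], [0.0, 0.0, 0.0, 1.0]]
36218
plate 35951 n [-0.9992 -0.0323 -0.0249] pitch 91.4 rect (100.9283676147461, 73.23412322998047) 89.40111541748047 facecentre [0.5416 0.0141 0.2538]
907 [ 0.48498651 -0.04162859  0.20845744] [0.58028338 0.05377019 0.3498044 ]
rows 16 dp [0.00089, 0.0005, 0.00857] ang [0.051, -0.303, 0.001]
rows 8 dp [0.00463, -0.0, 0.00248] ang [0.0, 0.0, 0.0]
```

Call:
{"method": "play_rows", "body": {"steps": [{"claw": 255, "dp": [0.0009, 0.0005, 0.0086], "angular": [0.05, -0.3, 0]}, {"claw": 255, "dp": [0.0009, 0.0005, 0.0086], "angular": [0.05, -0.3, 0]}, {"claw": 255, "dp": [0.0009, 0.0005, 0.0086], "angular": [0.05, -0.3, 0]}, {"claw": 255, "dp": [0.0009, 0.0005, 0.0086], "angular": [0.05, -0.3, 0]}, {"claw": 255, "dp": [0.0009, 0.0005, 0.0086], "angular": [0.05, -0.3, 0]}, {"claw": 255, "dp": [0.0009, 0.0005, 0.0086], "angular": [0.05, -0.3, 0]}, {"claw": 255, "dp": [0.0009, 0.0005, 0.0086], "angular": [0.05, -0.3, 0]}, {"claw": 255, "dp": [0.0009, 0.0005, 0.0086], "angular": [0.05, -0.3, 0]}]}}

```text
clock: 19.27
tcp_pos: [0.6157, 0.0257, 0.2274]
orientation: [0.489, -0.009, 0.872, 0.008]
wrist_force: [-0.1, 0.0, -1.6]
finger_gap: 0.0592
```

Run:
```python
from h import *
s=env.get_state();print(s['clock'],s['tcp_pos'],s['joint_pos'].round(2),s['wrist_force'])
T=M(s['tcp_pos'],Rq(s['orientation']))@np.linalg.inv(REL); print('predicted trivet',T.round(4).tolist())
chain([(hang(.05,0),8),(hang(.008,0),8)])
```

```text
19.2667 [0.61572919 0.02566078 0.22740868] [-0.17 -0.1  -1.03 -0.37  0.17 -0.1 ] [-0.11787732  0.01548525 -1.55296644]
predicted trivet [[-0.0638, -0.0272, -0.9976, 0.6057], [-0.0059, 0.9996, -0.0269, 0.0251], [0.9979, 0.0042, -0.0639, 0.2429], [0.0, 0.0, 0.0, 1.0]]
rows 8 dp [0.00168, 0.00074, 0.00829] ang [0.042, -0.417, -0.009]
rows 8 dp [0.00463, -0.0, 0.00248] ang [0.0, 0.0, 0.0]
```

Call:
{"method": "play_rows", "body": {"steps": [{"claw": 255, "dp": [0.0017, 0.0007, 0.0083], "angular": [0.04, -0.4, 0]}, {"claw": 255, "dp": [0.0017, 0.0007, 0.0083], "angular": [0.04, -0.4, 0]}, {"claw": 255, "dp": [0.0017, 0.0007, 0.0083], "angular": [0.04, -0.4, 0]}, {"claw": 255, "dp": [0.0017, 0.0007, 0.0083], "angular": [0.04, -0.4, 0]}, {"claw": 255, "dp": [0.0017, 0.0007, 0.0083], "angular": [0.04, -0.4, 0]}, {"claw": 255, "dp": [0.0017, 0.0007, 0.0083], "angular": [0.04, -0.4, 0]}, {"claw": 255, "dp": [0.0017, 0.0007, 0.0083], "angular": [0.04, -0.4, 0]}, {"claw": 255, "dp": [0.0017, 0.0007, 0.0083], "angular": [0.04, -0.4, 0]}]}}

```text
clock: 19.93
tcp_pos: [0.6696, 0.0323, 0.1854]
orientation: [0.51, -0.007, 0.86, 0.005]
wrist_force: [-39.9, -2.9, 16.5]
finger_gap: 0.0589
```

Run:
```python
from h import *
s=env.get_state();print(s['clock'],s['tcp_pos'],s['joint_pos'].round(3),s['wrist_force'])
T=M(s['tcp_pos'],Rq(s['orientation']))@np.linalg.inv(REL); print('predicted trivet',T.round(4).tolist())
print('hook',(T@[.067,0,-.016,1])[:3])
chain([(hang(.05,0),8),(hang(.008,0),8)])
save('scene','k')
im=cv2.imread('pics/k.png')[180:320,130:330]; cv2.imwrite('pics/kc.png',cv2.resize(im,None,fx=4,fy=4,interpolation=cv2.INTER_CUBIC))
for t in('k',):
    q=trivet(t,[[.58,-.06,.06],[.75,.12,.35]]); print(len(q),np.percentile(q,1,0),np.percentile(q,99,0))
save('wrist','w8'); q=trivet('w8',[[.58,-.06,.06],[.75,.12,.35]]);plate(q); rail('w8')
```

```text
19.9333 [0.66958465 0.03232843 0.18542313] [-0.128  0.135 -1.028 -0.658  0.129 -0.069] [-39.94632716  -2.92144987  16.50249868]
predicted trivet [[-0.1135, -0.0217, -0.9933, 0.6588], [-0.0033, 0.9998, -0.0215, 0.0319], [0.9935, 0.0009, -0.1135, 0.2004], [0.0, 0.0, 0.0, 1.0]]
hook [0.6671153  0.03197664 0.26880119]
rows 8 dp [0.0005, 6e-05, -0.0002] ang [-0.003, -0.06, -0.009]
rows 8 dp [0.00463, -0.0, 0.00248] ang [0.0, 0.0, 0.0]
1130 [0.60509751 0.0024789  0.13512193] [0.67739983 0.06325865 0.28201173]
plate 34711 n [-0.9769 -0.0202 -0.2129] pitch 102.3 rect (98.91974639892578, 60.88630676269531) 89.92230224609375 facecentre [0.6568 0.0321 0.1722]
bar x= [0.05854545 0.64718966] 10335 y 0.0015391621308041906 0.1432361191274108 ztop [0.2087779  0.21712184]
```

View pics/kc.png

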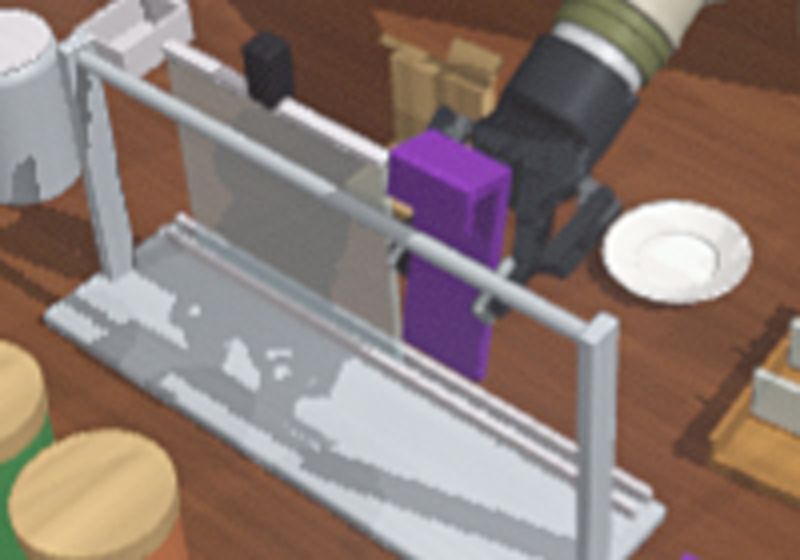

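The bar passes behind the plate and below the lip at (440,235). The 40 N is the leaning plate's back pressing on the bar, so I back off at once and remeasure.

Run:
```python
from h import *
s=env.get_state()
chain([((s['tcp_pos']+[-.012,0,.004],Rq(s['orientation'])),4)])
```

```text
rows 4 dp [0.00057, 6e-05, -0.00311] ang [0.0, 0.0, 0.0]
```

Call:
{"method": "play_rows", "body": {"steps": [{"claw": 255, "dp": [0.0006, 0, -0.0031], "angular": [0, 0, 0]}, {"claw": 255, "dp": [0.0006, 0, -0.0031], "angular": [0, 0, 0]}, {"claw": 255, "dp": [0.0006, 0, -0.0031], "angular": [0, 0, 0]}, {"claw": 255, "dp": [0.0006, 0, -0.0031], "angular": [0, 0, 0]}, {"claw": 255, "dp": [0, 0, 0], "angular": [0, 0, 0]}, {"claw": 255, "dp": [0, 0, 0], "angular": [0, 0, 0]}, {"claw": 255, "dp": [0, 0, 0], "angular": [0, 0, 0]}, {"claw": 255, "dp": [0, 0, 0], "angular": [0, 0, 0]}]}}

```text
clock: 20.7
tcp_pos: [0.6627, 0.0329, 0.1922]
orientation: [0.507, -0.008, 0.862, 0.006]
wrist_force: [-6.5, -2.5, -5.0]
finger_gap: 0.0589
```

Run:
```python
from h import *
s=env.get_state();print(s['clock'],s['tcp_pos'],s['joint_pos'].round(3),s['wrist_force'])
T=M(s['tcp_pos'],Rq(s['orientation']))@np.linalg.inv(REL); print('predicted trivet',T.round(4).tolist(),'pitch',np.degrees(np.arctan2(T[2,0],T[0,0])))
save('wrist','w9'); q=trivet('w9',[[.58,-.06,.06],[.75,.12,.35]]);plate(q)
C,im,d=cloud('w9');
# bottom edge & end of the plate in trivet-predicted coords
L=(np.c_[q,np.ones(len(q))]@np.linalg.inv(T).T)[:,:3]; print(np.percentile(L,[0.5,99.5],axis=0).round(4), np.polyfit(L[:,0],L[:,2],1))
for t in ('scene','side'):
    save(t,t[0]+'m'); q=trivet(t[0]+'m',[[.58,-.06,.06],[.75,.12,.35]])
    L=(np.c_[q,np.ones(len(q))]@np.linalg.inv(T).T)[:,:3]; print(t,len(q),np.percentile(L,[1,99],axis=0).round(4))
```

```text
20.7 [0.66274285 0.03288631 0.19217568] [-0.129  0.101 -1.028 -0.618  0.13  -0.071] [-6.50816759 -2.50861401 -5.00909406]
predicted trivet [[-0.1067, -0.0223, -0.994, 0.6521], [-0.0038, 0.9997, -0.0221, 0.0324], [0.9943, 0.0014, -0.1068, 0.2072], [0.0, 0.0, 0.0, 1.0]] pitch 96.12534467305447
plate 34710 n [-0.9777 -0.0207 -0.2088] pitch 102.1 rect (60.95732498168945, 98.88233947753906) 0.3948647081851959 facecentre [0.6498 0.0323 0.181 ]
[[-0.0739 -0.0295 -0.0007]
 [ 0.0206  0.0293  0.0113]] [0.1087827  0.00799373]
scene 1166 [[-0.0699 -0.0303 -0.0256]
 [ 0.0798  0.0315  0.0532]]
side 540 [[-0.0688 -0.0346 -0.0205]
 [ 0.0802  0.0271  0.0187]]
```

```bash
cat >> h.py <<'E'
REL=np.linalg.inv(M([.001,0,.003],R.from_euler('y',np.radians(-6.2))))@REL
def hang2(up,fwd,lean=10,y=.105):
    """hook face 'up' above seat along the trivet's own axis"""
    p,r=hang(0,fwd,lean,y); ax=(R.from_euler('z',YR)*R.from_euler('y',-np.radians(90+lean))).apply([1,0,0]); return p+ax*up,r
E
python3 - <<'E'
from h import *
s=env.get_state()
T=M(s['tcp_pos'],Rq(s['orientation']))@np.linalg.inv(REL); print('hook',(T@[.067,0,-.016,1])[:3],'pitch',np.degrees(np.arctan2(T[2,0],T[0,0])))
p1=s['tcp_pos']+[-.03,0,.0]
for w in (hang2(.036,-.03),hang2(.036,0),hang2(0,0)): print(w[0])
chain([((p1,Rq(s['orientation'])),4),(hang2(.036,-.035),4),(hang2(.036,0),8),(hang2(.004,0),8)])
E
```

```text
hook [0.6503398  0.03229779 0.27679147] pitch 102.32616459153148
[0.63585011 0.0320802  0.16640477]
[0.66584239 0.03276082 0.16640477]
[0.67209212 0.03290265 0.13095169]
rows 4 dp [0.00364, 0.00014, -0.00656] ang [0.0, 0.0, 0.0]
rows 4 dp [0.00583, -0.00024, 0.00279] ang [0.007, 0.583, -0.021]
rows 8 dp [-0.00228, 2e-05, 0.00374] ang [0.0, 0.0, 0.0]
rows 8 dp [0.003, 0.0, 0.00264] ang [0.0, 0.0, 0.0]
```

Call:
{"method": "play_rows", "body": {"steps": [{"claw": 255, "dp": [0.0036, 0, -0.0066], "angular": [0, 0, 0]}, {"claw": 255, "dp": [0.0036, 0, -0.0066], "angular": [0, 0, 0]}, {"claw": 255, "dp": [0.0036, 0, -0.0066], "angular": [0, 0, 0]}, {"claw": 255, "dp": [0.0036, 0, -0.0066], "angular": [0, 0, 0]}, {"claw": 255, "dp": [0.0058, -0.0002, 0.0028], "angular": [0, 0.58, 0]}, {"claw": 255, "dp": [0.0058, -0.0002, 0.0028], "angular": [0, 0.58, 0]}, {"claw": 255, "dp": [0.0058, -0.0002, 0.0028], "angular": [0, 0.58, 0]}, {"claw": 255, "dp": [0.0058, -0.0002, 0.0028], "angular": [0, 0.58, 0]}]}}

```text
clock: 21.52
tcp_pos: [0.6465, 0.0323, 0.1774]
orientation: [0.483, -0.008, 0.876, 0.005]
wrist_force: [-0.5, -0.2, -1.1]
finger_gap: 0.0588
```

```bash
cat > chk.py <<'E'
from h import *
s=env.get_state();print(s['clock'],s['tcp_pos'],s['joint_pos'].round(3),s['wrist_force'])
T=M(s['tcp_pos'],Rq(s['orientation']))@np.linalg.inv(REL); print('hook',(T@[.067,0,-.016,1])[:3],'pitch',np.degrees(np.arctan2(T[2,0],T[0,0])),'yaw',np.degrees(np.arctan2(T[1,2],T[0,2]))-180)
E
python3 - <<'E'
exec(open('chk.py').read())
save('wrist','w10'); q=trivet('w10',[[.56,-.06,.06],[.75,.12,.35]]);plate(q)
L=(np.c_[q,np.ones(len(q))]@np.linalg.inv(T).T)[:,:3]; print(np.percentile(L,[0.5,99.5],axis=0).round(4), np.polyfit(L[:,0],L[:,2],1)) 
chain([(hang2(.036,0),8),(hang2(.004,0),8)])
E
```

```text
21.5167 [0.64653515 0.0323421  0.1773751 ] [-0.133  0.078 -1.027 -0.537  0.13  -0.08 ] [-0.4731854  -0.20928474 -1.09978002]
hook [0.63895966 0.03180403 0.26255879] pitch 99.05598382926708 yaw -358.6920032485058
plate 34694 n [-0.9881 -0.0214 -0.1526] pitch 98.8 rect (60.83868408203125, 98.97344207763672) 0.07028079777956009 facecentre [0.633  0.0316 0.1669]
[[-0.0748 -0.0295  0.0028]
 [ 0.0203  0.0293  0.0073]] [0.00125646 0.00504938]
rows 8 dp [-0.00034, 0.0, 0.00273] ang [0.009, -0.139, -0.011]
rows 8 dp [0.003, 0.0, 0.00264] ang [0.0, 0.0, 0.0]
```

Call:
{"method": "play_rows", "body": {"steps": [{"claw": 255, "dp": [0.0026, 0, 0.0015], "angular": [0, 0, 0]}, {"claw": 255, "dp": [0.0026, 0, 0.0015], "angular": [0, 0, 0]}, {"claw": 255, "dp": [0.0026, 0, 0.0015], "angular": [0, 0, 0]}, {"claw": 255, "dp": [0.0, 0, 0.0015], "angular": [0, -0.1, 0]}, {"claw": 255, "dp": [-0.0023, 0, 0.004], "angular": [0, -0.1, 0]}, {"claw": 255, "dp": [-0.0023, 0, 0.004], "angular": [0, -0.1, 0]}, {"claw": 255, "dp": [-0.0023, 0, 0.004], "angular": [0, -0.1, 0]}, {"claw": 255, "dp": [-0.0023, 0, 0.004], "angular": [0, -0.1, 0]}]}}

```text
clock: 22.23
tcp_pos: [0.6696, 0.0329, 0.1694]
orientation: [0.485, -0.008, 0.874, 0.005]
wrist_force: [-0.3, -0.2, -1.8]
finger_gap: 0.0589
```

Run:
```python
exec(open('chk.py').read())
chain([(hang2(.033,0),4),(hang2(.004,0),8)])
```

```text
22.2333 [0.66958317 0.03285918 0.1693982 ] [-0.125  0.141 -0.994 -0.573  0.123 -0.075] [-0.30848272 -0.21168959 -1.8032942 ]
hook [0.66147715 0.03231742 0.25453302] pitch 99.41292819917513 yaw -358.69186800447414
rows 4 dp [0.00169, -1e-05, 0.0001] ang [0.016, -0.146, -0.015]
rows 8 dp [0.00272, 0.0, 0.00239] ang [0.0, 0.0, 0.0]
```

Call:
{"method": "play_rows", "body": {"steps": [{"claw": 255, "dp": [0.0034, 0, 0.0002], "angular": [0, -0.15, 0]}, {"claw": 255, "dp": [0.0034, 0, 0.0002], "angular": [0, -0.15, 0]}, {"claw": 255, "dp": [0.0036, 0, 0.0032], "angular": [0, -0.15, 0]}, {"claw": 255, "dp": [0.0036, 0, 0.0032], "angular": [0, -0.15, 0]}, {"claw": 255, "dp": [0.0036, 0, 0.0032], "angular": [0, 0, 0]}, {"claw": 255, "dp": [0.0036, 0, 0.0032], "angular": [0, 0, 0]}, {"claw": 255, "dp": [0, 0, 0], "angular": [0, 0, 0]}, {"claw": 255, "dp": [0, 0, 0], "angular": [0, 0, 0]}]}}

```text
clock: 22.9
tcp_pos: [0.6702, 0.033, 0.1439]
orientation: [0.488, -0.008, 0.873, 0.006]
wrist_force: [0.1, 0.3, -1.2]
finger_gap: 0.0587
```

Run:
```python
exec(open('chk.py').read())
chain([(hang2(.003,0),8),(hang2(-.001,0),8)])
```

```text
22.9 [0.67019945 0.0330175  0.14390881] [-0.125  0.213 -1.027 -0.684  0.124 -0.074] [ 0.07179148  0.3429217  -1.17207654]
hook [0.66153338 0.03243937 0.2289882 ] pitch 99.78998249140632 yaw -358.69657605566084
rows 8 dp [0.00098, -2e-05, 0.0008] ang [0.009, -0.026, -0.009]
rows 8 dp [0.00038, 0.0, 0.00033] ang [0.0, 0.0, 0.0]
```

Call:
{"method": "play_rows", "body": {"steps": [{"claw": 255, "dp": [0.0012, 0, 0.001], "angular": [0, 0.1, 0]}, {"claw": 255, "dp": [0.0012, 0, 0.001], "angular": [0, 0.1, 0]}, {"claw": 255, "dp": [0.0012, 0, 0.001], "angular": [0, 0.1, 0]}, {"claw": 255, "dp": [0.0012, 0, 0.001], "angular": [0, 0.1, 0]}, {"claw": 255, "dp": [0.0012, 0, 0.001], "angular": [0, 0.1, 0]}, {"claw": 255, "dp": [0.0012, 0, 0.001], "angular": [0, 0.1, 0]}, {"claw": 255, "dp": [0.0012, 0, 0.001], "angular": [0, 0.1, 0]}, {"claw": 255, "dp": [0, 0, 0], "angular": [0, 0, 0]}]}}

```text
clock: 23.57
tcp_pos: [0.6719, 0.033, 0.1336]
orientation: [0.483, -0.008, 0.875, 0.006]
wrist_force: [0.2, -0.0, -0.8]
finger_gap: 0.0591
```

Run:
```python
exec(open('chk.py').read())
chain([(hang2(.0,0),8)])
```

```text
23.5667 [0.67191297 0.03303174 0.13362915] [-0.123  0.235 -1.023 -0.692  0.122 -0.075] [ 0.24791196 -0.01552656 -0.81060479]
hook [0.66421731 0.0324834  0.218802  ] pitch 99.13681590049497 yaw -358.69687127687916
rows 8 dp [0.00027, -2e-05, 0.0002] ang [0.008, -0.107, -0.009]
```

Call:
{"method": "play_rows", "body": {"steps": [{"claw": 255, "dp": [0.0008, 0, 0.0005], "angular": [0, 0, 0]}, {"claw": 255, "dp": [0.0008, 0, 0.0005], "angular": [0, 0, 0]}, {"claw": 255, "dp": [0.0008, 0, 0.0005], "angular": [0, 0, 0]}, {"claw": 255, "dp": [0.0008, 0, 0.0005], "angular": [0, 0, 0]}, {"claw": 255, "dp": [0, 0, 0], "angular": [0, 0, 0]}, {"claw": 255, "dp": [0, 0, 0], "angular": [0, 0, 0]}, {"claw": 255, "dp": [0, 0, 0], "angular": [0, 0, 0]}, {"claw": 255, "dp": [0, 0, 0], "angular": [0, 0, 0]}]}}

```text
clock: 24.23
tcp_pos: [0.6723, 0.033, 0.1308]
orientation: [0.484, -0.008, 0.875, 0.005]
wrist_force: [-1.3, 0.5, 1.9]
finger_gap: 0.0588
```

```bash
python3 chk.py
```

```text
24.2333 [0.67233308 0.03301382 0.13082795] [-0.123  0.245 -1.027 -0.706  0.122 -0.075] [-1.33072172  0.53191085  1.94862705]
hook [0.66449258 0.03247893 0.21598767] pitch 99.23425606360124 yaw -358.6897316436566
```

Run:
```python
from h import *
A=(np.array([.640,.0325,.145]),tool(YR,np.radians(51))); B=(np.array([.585,.031,.185]),tool(YR,np.radians(40)))
chain([(A,4),(B,8)])
```

```text
rows 4 dp [0.00169, 4e-05, -0.00867] ang [-0.023, 1.726, -0.045]
rows 8 dp [0.00115, -3e-05, -0.00844] ang [0.0, 1.375, -0.0]
```

Call:
{"method": "play_rows", "body": {"steps": [{"claw": 180, "dp": [0, 0, 0], "angular": [0, 0, 0]}, {"claw": 120, "dp": [0, 0, 0], "angular": [0, 0, 0]}, {"claw": 60, "dp": [0, 0, 0], "angular": [0, 0, 0]}, {"claw": 0, "dp": [0, 0, 0], "angular": [0, 0, 0]}, {"claw": 0, "dp": [0, 0, 0], "angular": [0, 0, 0]}, {"claw": 0, "dp": [0, 0, 0], "angular": [0, 0, 0]}, {"claw": 0, "dp": [0.0017, 0, -0.0087], "angular": [0, 1.7, 0]}, {"claw": 0, "dp": [0.0017, 0, -0.0087], "angular": [0, 1.7, 0]}]}}

```text
clock: 24.9
tcp_pos: [0.6544, 0.0327, 0.1352]
orientation: [0.456, -0.008, 0.89, 0.005]
wrist_force: [-0.1, 0.1, -0.6]
finger_gap: 0.0856
```

Call:
{"method": "play_rows", "body": {"steps": [{"claw": 0, "dp": [0.0017, 0, -0.0087], "angular": [0, 1.7, 0]}, {"claw": 0, "dp": [0.0017, 0, -0.0087], "angular": [0, 1.7, 0]}, {"claw": 0, "dp": [0.0012, 0, -0.0084], "angular": [0, 1.4, 0]}, {"claw": 0, "dp": [0.0012, 0, -0.0084], "angular": [0, 1.4, 0]}, {"claw": 0, "dp": [0.0012, 0, -0.0084], "angular": [0, 1.4, 0]}, {"claw": 0, "dp": [0.0012, 0, -0.0084], "angular": [0, 1.4, 0]}, {"claw": 0, "dp": [0.0012, 0, -0.0084], "angular": [0, 1.4, 0]}, {"claw": 0, "dp": [0.0012, 0, -0.0084], "angular": [0, 1.4, 0]}]}}

```text
clock: 25.57
tcp_pos: [0.5968, 0.0315, 0.1732]
orientation: [0.363, -0.009, 0.932, 0.004]
wrist_force: [0.4, -0.8, -0.3]
finger_gap: 0.0855
```

Run:
```python
from h import *
s=env.get_state();print(s['clock'],s['tcp_pos'],s['joint_pos'].round(3),s['wrist_force'])
save('wrist','w12'); q=trivet('w12',[[.58,-.06,.04],[.75,.14,.3]]);print(len(q)); plate(q)
save('scene','p'); q=trivet('p',[[.58,-.06,.04],[.75,.14,.3]]); print(np.percentile(q,[1,99],axis=0))
im=cv2.imread('pics/p.png')[180:320,130:330]; cv2.imwrite('pics/pc.png',cv2.resize(im,None,fx=4,fy=4,interpolation=cv2.INTER_CUBIC))
```

```text
25.5667 [0.59677552 0.03152012 0.17318031] [-0.133 -0.047 -0.858  0.023  0.104 -0.112] [ 0.445707   -0.84182389 -0.34323744]
20178
plate 20169 n [-0.9811 -0.0211 -0.1921] pitch 101.1 rect (59.96582794189453, 144.06800842285156) 0.12354189157485962 facecentre [0.6577 0.0321 0.1423]
[[0.6438122  0.00378813 0.08116379]
 [0.68476895 0.06395811 0.22810759]]
```

Run:
```python
from h import *
A=(np.array([.555,-.02,.31]),tool(YR,np.radians(10))); B=(np.array([.6171,-.1625,.29]),tool(YR,0))
chain([(A,16),(B,8)])
```

```text
rows 16 dp [-0.00145, -0.00315, -0.00888] ang [-0.001, 2.049, -0.013]
rows 8 dp [-0.00708, -0.01798, 0.00321] ang [0.0, 1.25, 0.0]
```

Call:
{"method": "play_rows", "body": {"steps": [{"claw": 0, "dp": [-0.0014, -0.0031, -0.0089], "angular": [0, 2.05, 0]}, {"claw": 0, "dp": [-0.0014, -0.0031, -0.0089], "angular": [0, 2.05, 0]}, {"claw": 0, "dp": [-0.0014, -0.0031, -0.0089], "angular": [0, 2.05, 0]}, {"claw": 0, "dp": [-0.0014, -0.0031, -0.0089], "angular": [0, 2.05, 0]}, {"claw": 0, "dp": [-0.0014, -0.0031, -0.0089], "angular": [0, 2.05, 0]}, {"claw": 0, "dp": [-0.0014, -0.0031, -0.0089], "angular": [0, 2.05, 0]}, {"claw": 0, "dp": [-0.0014, -0.0031, -0.0089], "angular": [0, 2.05, 0]}, {"claw": 0, "dp": [-0.0014, -0.0031, -0.0089], "angular": [0, 2.05, 0]}]}}

```text
clock: 26.33
tcp_pos: [0.5658, 0.0058, 0.2369]
orientation: [0.226, -0.009, 0.974, 0.003]
wrist_force: [0.2, -0.1, 0.4]
finger_gap: 0.0851
```

Call:
{"method": "play_rows", "body": {"steps": [{"claw": 0, "dp": [-0.0014, -0.0031, -0.0089], "angular": [0, 2.05, 0]}, {"claw": 0, "dp": [-0.0014, -0.0031, -0.0089], "angular": [0, 2.05, 0]}, {"claw": 0, "dp": [-0.0014, -0.0031, -0.0089], "angular": [0, 2.05, 0]}, {"claw": 0, "dp": [-0.0014, -0.0031, -0.0089], "angular": [0, 2.05, 0]}, {"claw": 0, "dp": [-0.0014, -0.0031, -0.0089], "angular": [0, 2.05, 0]}, {"claw": 0, "dp": [-0.0014, -0.0031, -0.0089], "angular": [0, 2.05, 0]}, {"claw": 0, "dp": [-0.0014, -0.0031, -0.0089], "angular": [0, 2.05, 0]}, {"claw": 0, "dp": [-0.0014, -0.0031, -0.0089], "angular": [0, 2.05, 0]}]}}

```text
clock: 27.0
tcp_pos: [0.5543, -0.0195, 0.3074]
orientation: [0.085, -0.01, 0.996, 0.002]
wrist_force: [0.5, -0.7, -0.4]
finger_gap: 0.085
```

Call:
{"method": "play_rows", "body": {"steps": [{"claw": 0, "dp": [-0.0071, -0.018, 0.0032], "angular": [0, 1.25, 0]}, {"claw": 0, "dp": [-0.0071, -0.018, 0.0032], "angular": [0, 1.25, 0]}, {"claw": 0, "dp": [-0.0071, -0.018, 0.0032], "angular": [0, 1.25, 0]}, {"claw": 0, "dp": [-0.0071, -0.018, 0.0032], "angular": [0, 1.25, 0]}, {"claw": 0, "dp": [-0.0071, -0.018, 0.0032], "angular": [0, 1.25, 0]}, {"claw": 0, "dp": [-0.0071, -0.018, 0.0032], "angular": [0, 1.25, 0]}, {"claw": 0, "dp": [-0.0071, -0.018, 0.0032], "angular": [0, 1.25, 0]}, {"claw": 0, "dp": [-0.0071, -0.018, 0.0032], "angular": [0, 1.25, 0]}]}}

```text
clock: 27.67
tcp_pos: [0.6165, -0.1631, 0.286]
orientation: [-0.002, -0.01, 1.0, 0.001]
wrist_force: [-0.4, -0.5, 0.5]
finger_gap: 0.0853
```

Run:
```python
from h import *
s=env.get_state();print(s['clock'],s['tcp_pos'],s['orientation'].round(3),s['joint_pos'].round(3))
save('wrist','w13'); rail('w13')
chain([((np.array([.6167,-.1624,.2265]),tool(YR,0)),8)])
```

```text
27.6667 [ 0.6164888  -0.163136    0.28595364] [-0.002 -0.01   1.     0.001] [-0.385  0.442  0.347  1.481  0.    -0.404]
bar x= [-0.02755163  0.66228345] 6856 y -0.2975821416156993 0.026659583833446854 ztop [0.21434237 0.22161186]
knob top 1582 ((617.4725952148438, -163.81349182128906), (24.231555938720703, 20.969970703125), 0.9930684566497803) 0.24952053760729398
rows 8 dp [9e-05, 0.00051, 0.00715] ang [0.007, -0.044, -0.042]
```

Call:
{"method": "play_rows", "body": {"steps": [{"claw": 60, "dp": [0, 0, 0.0074], "angular": [0, 0, 0]}, {"claw": 60, "dp": [0, 0, 0.0074], "angular": [0, 0, 0]}, {"claw": 60, "dp": [0, 0, 0.0074], "angular": [0, 0, 0]}, {"claw": 60, "dp": [0, 0, 0.0074], "angular": [0, 0, 0]}, {"claw": 60, "dp": [0, 0, 0.0074], "angular": [0, 0, 0]}, {"claw": 60, "dp": [0, 0, 0.0074], "angular": [0, 0, 0]}, {"claw": 60, "dp": [0, 0, 0.0074], "angular": [0, 0, 0]}, {"claw": 60, "dp": [0, 0, 0.0074], "angular": [0, 0, 0]}], "force": 30}}

```text
clock: 28.38
tcp_pos: [0.6152, -0.1616, 0.2281]
orientation: [-0.001, -0.01, 1.0, 0.001]
wrist_force: [1.0, -0.1, 0.7]
finger_gap: 0.0649
```

Call:
{"method": "play_rows", "body": {"steps": [{"claw": 255, "dp": [0, 0, 0], "angular": [0, 0, 0]}, {"claw": 255, "dp": [0, 0, 0], "angular": [0, 0, 0]}, {"claw": 255, "dp": [0, 0, 0], "angular": [0, 0, 0]}, {"claw": 255, "dp": [0, 0, 0], "angular": [0, 0, 0]}, {"claw": 255, "dp": [0, 0, 0], "angular": [0, 0, 0]}, {"claw": 255, "dp": [0, 0, 0], "angular": [0, 0, 0]}, {"claw": 255, "dp": [0, 0.004, 0], "angular": [0, 0, 0]}, {"claw": 255, "dp": [0, 0.008, 0], "angular": [0, 0, 0]}]}}

```text
clock: 29.05
tcp_pos: [0.6153, -0.1508, 0.2291]
orientation: [-0.001, -0.009, 1.0, 0.0]
wrist_force: [-1.4, -2.5, 3.1]
finger_gap: 0.0234
```

Call:
{"method": "play_rows", "body": {"steps": [{"claw": 255, "dp": [0, 0.01, 0], "angular": [0, 0, 0]}, {"claw": 255, "dp": [0, 0.01, 0], "angular": [0, 0, 0]}, {"claw": 255, "dp": [0, 0.01, 0], "angular": [0, 0, 0]}, {"claw": 255, "dp": [0, 0.01, 0], "angular": [0, 0, 0]}, {"claw": 255, "dp": [0, 0.01, 0], "angular": [0, 0, 0]}, {"claw": 255, "dp": [0, 0.01, 0], "angular": [0, 0, 0]}, {"claw": 255, "dp": [0, 0.01, 0], "angular": [0, 0, 0]}, {"claw": 255, "dp": [0, 0.01, 0], "angular": [0, 0, 0]}]}}

```text
clock: 29.72
tcp_pos: [0.6135, -0.0687, 0.2291]
orientation: [-0.001, -0.01, 1.0, 0.001]
wrist_force: [-0.8, -2.0, 5.8]
finger_gap: 0.0235
```

Run:
```python
from h import *
s=env.get_state();print(s['clock'],s['tcp_pos'],s['orientation'].round(3),s['wrist_force'])
rel(BM+R.from_euler('z',YR).apply([-.052,.105,.0165]),tool(YR,0),12)
```

```text
29.7167 [ 0.61354423 -0.0686809   0.22909591] [-0.001 -0.01   1.     0.001] [-0.78567662 -2.00779081  5.75692421]
rows 12 dp [2e-05, 0.00833, 0.00022] ang [0.007, -0.011, -0.014]
```

Call:
{"method": "play_rows", "body": {"steps": [{"claw": 255, "dp": [0, 0.01, 0], "angular": [0, 0, 0]}, {"claw": 255, "dp": [0, 0.01, 0], "angular": [0, 0, 0]}, {"claw": 255, "dp": [0, 0.01, 0], "angular": [0, 0, 0]}, {"claw": 255, "dp": [0, 0.01, 0], "angular": [0, 0, 0]}, {"claw": 255, "dp": [0, 0.01, 0], "angular": [0, 0, 0]}, {"claw": 255, "dp": [0, 0.01, 0], "angular": [0, 0, 0]}, {"claw": 255, "dp": [0, 0.01, 0], "angular": [0, 0, 0]}, {"claw": 255, "dp": [0, 0.01, 0], "angular": [0, 0, 0]}]}}

```text
clock: 30.38
tcp_pos: [0.6118, 0.0113, 0.2291]
orientation: [-0.001, -0.01, 1.0, 0.001]
wrist_force: [-1.0, -2.3, 4.9]
finger_gap: 0.0234
```

Call:
{"method": "play_rows", "body": {"steps": [{"claw": 255, "dp": [0, 0.006, 0], "angular": [0, 0, 0]}, {"claw": 255, "dp": [0, 0.004, 0], "angular": [0, 0, 0]}, {"claw": 255, "dp": [0, 0.002, 0], "angular": [0, 0, 0]}, {"claw": 255, "dp": [0, 0.002, 0], "angular": [0, 0, 0]}, {"claw": 255, "dp": [0, 0.002, 0], "angular": [0, 0, 0]}, {"claw": 255, "dp": [0, 0.001, 0], "angular": [0, 0, 0]}, {"claw": 255, "dp": [0, 0.001, 0], "angular": [0, 0, 0]}, {"claw": 255, "dp": [0, 0, 0], "angular": [0, 0, 0]}]}}

```text
clock: 31.05
tcp_pos: [0.6114, 0.0289, 0.2291]
orientation: [-0.001, -0.01, 1.0, 0.001]
wrist_force: [-1.0, -0.7, 5.9]
finger_gap: 0.0234
```

Not at the stop yet; I creep on until the force rises.

Call:
{"method": "play_rows", "body": {"steps": [{"claw": 255, "dp": [0, 0.001, 0], "angular": [0, 0, 0]}, {"claw": 255, "dp": [0, 0.001, 0], "angular": [0, 0, 0]}, {"claw": 255, "dp": [0, 0.001, 0], "angular": [0, 0, 0]}, {"claw": 255, "dp": [0, 0.001, 0], "angular": [0, 0, 0]}, {"claw": 255, "dp": [0, 0, 0], "angular": [0, 0, 0]}, {"claw": 255, "dp": [0, 0, 0], "angular": [0, 0, 0]}, {"claw": 255, "dp": [0, 0, 0], "angular": [0, 0, 0]}, {"claw": 255, "dp": [0, 0, 0], "angular": [0, 0, 0]}]}}

```text
clock: 31.72
tcp_pos: [0.6114, 0.0315, 0.2291]
orientation: [-0.002, -0.009, 1.0, -0.0]
wrist_force: [-0.9, -5.4, 5.2]
finger_gap: 0.0236
```

Call:
{"method": "play_rows", "body": {"steps": [{"claw": 255, "dp": [0, 0.001, 0], "angular": [0, 0, 0]}, {"claw": 255, "dp": [0, 0.001, 0], "angular": [0, 0, 0]}, {"claw": 255, "dp": [0, 0, 0], "angular": [0, 0, 0]}, {"claw": 255, "dp": [0, 0, 0], "angular": [0, 0, 0]}, {"claw": 255, "dp": [0, 0, 0], "angular": [0, 0, 0]}, {"claw": 255, "dp": [0, 0, 0], "angular": [0, 0, 0]}, {"claw": 255, "dp": [0, 0, 0], "angular": [0, 0, 0]}, {"claw": 255, "dp": [0, 0, 0], "angular": [0, 0, 0]}]}}

```text
clock: 32.38
tcp_pos: [0.6114, 0.0315, 0.2291]
orientation: [-0.002, -0.009, 1.0, -0.002]
wrist_force: [-2.4, -12.0, 5.3]
finger_gap: 0.0236
```

The guard is at its stop. I relieve the push, release and lift.

Call:
{"method": "play_rows", "body": {"steps": [{"claw": 255, "dp": [0, -0.002, 0], "angular": [0, 0, 0]}, {"claw": 100, "dp": [0, 0, 0], "angular": [0, 0, 0]}, {"claw": 60, "dp": [0, 0, 0], "angular": [0, 0, 0]}, {"claw": 60, "dp": [0, 0, 0], "angular": [0, 0, 0]}, {"claw": 60, "dp": [0, 0, -0.005], "angular": [0, 0, 0]}, {"claw": 60, "dp": [0, 0, -0.02], "angular": [0, 0, 0]}, {"claw": 60, "dp": [0, 0, -0.025], "angular": [0, 0, 0]}, {"claw": 60, "dp": [0, 0, -0.025], "angular": [0, 0, 0]}]}}

```text
clock: 33.05
tcp_pos: [0.6112, 0.0325, 0.3041]
orientation: [-0.002, -0.01, 1.0, 0.001]
wrist_force: [0.8, 0.6, 0.7]
finger_gap: 0.0652
```

Call:
{"method": "play_rows", "body": {"steps": [{"claw": 0, "dp": [0.02, 0, -0.015], "angular": [0, 0, 0]}, {"claw": 0, "dp": [0.02, 0, 0], "angular": [0, 0, 0]}, {"claw": 0, "dp": [0.02, 0, 0], "angular": [0, 0, 0]}, {"claw": 0, "dp": [0.02, 0, 0], "angular": [0, 0, 0]}, {"claw": 0, "dp": [0.02, 0, 0], "angular": [0, 0, 0]}, {"claw": 0, "dp": [0.02, 0, 0], "angular": [0, 0, 0]}, {"claw": 0, "dp": [0, 0, 0], "angular": [0, 0, 0]}, {"claw": 0, "dp": [0, 0, 0], "angular": [0, 0, 0]}]}}

```text
clock: 33.72
tcp_pos: [0.4913, 0.03, 0.32]
orientation: [-0.001, -0.01, 1.0, 0.001]
wrist_force: [0.5, -1.0, 0.8]
finger_gap: 0.0855
```

Run:
```python
from h import *
s=env.get_state();print(s['clock'],s['tcp_pos'],s['wrist_force'])
save('wrist','w14'); rail('w14')
save('scene','z'); rail('z'); q=trivet('z',[[.58,-.06,.04],[.75,.14,.3]]); print('trivet',np.percentile(q,[1,99],axis=0))
C,im,d=cloud('z'); C=C.reshape(-1,3)
g=C[(d.ravel()>0)&(C[:,2]>.197)&(C[:,2]<.21)&(C[:,0]>.6)&(C[:,0]<.625)&(abs(C[:,1])<.3)]; print('guard y',np.percentile(g[:,1],[1,99]))
im=cv2.imread('pics/z.png')[180:320,130:330]; cv2.imwrite('pics/zc.png',cv2.resize(im,None,fx=4,fy=4,interpolation=cv2.INTER_CUBIC))
```

```text
33.7167 [0.49128941 0.0299836  0.3199658 ] [ 0.4537851  -1.02993889  0.79096433]
bar x= [-0.01976845  0.66172021] 1156 y -0.23174082358075648 0.1290170312433898 ztop [0.21225739 0.21557211]
knob top 870 ((612.5401000976562, 30.704307556152344), (25.362384796142578, 23.387975692749023), 1.6760915517807007) 0.2492424879197118
bar x= [-0.02099914  0.66825189] 645 y -0.29913099839318524 0.15396755207671053 ztop [0.21454098 0.22018303]
knob top 69 ((615.767333984375, 33.43943786621094), (23.131223678588867, 22.14042854309082), 6.0830488204956055) 0.2509832553846644
trivet [[0.64356485 0.00364764 0.07961856]
 [0.68433057 0.06381333 0.22790751]]
guard y [-0.0651678   0.13087793]
```

View pics/zc.png

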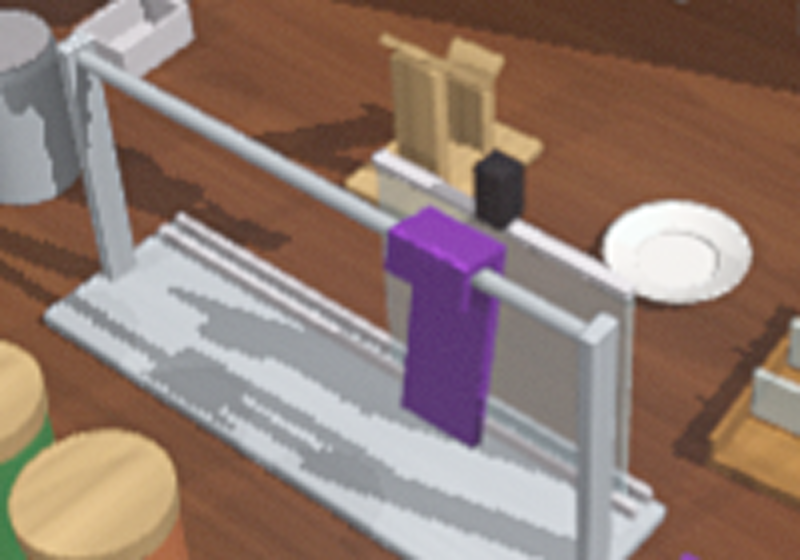

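The trivet hangs by its hook on the bar at (445,260), and the shut guard stands in front of it with the knob at (500,190).

```bash
python3 -c "
from workcell import env
print(env.hand_in())"
```

```text
the job is handed in; nothing more can be done
None
```

The job is finished and handed in at about 34 s. I slid the guard about 195 mm open and rested the trivet on the sloping stand. I let go there, gripped it again steeper, hung it on the bar and slid the guard to its stop.

**Last checks:**
- **On the stand:** the trivet's centre was within about 1 mm of the nominal seat, ribs outward and hook at the top.
- **On the bar:** it hangs by its hook with a lean of about 0.19 rad and a yaw of 1.2° against the bar's roughly 1.3°. It sits in the middle of the stretch the guard had uncovered.
- **Guard:** it is shut against its stop. Pushing further raised the force to about 12 N with no movement. The scene camera put its edges at y −0.065 to 0.131 m. The two cameras differ by about 3 mm.
- **Robot and bystanders:** the gripper is open and clear of everything. I did not touch the other objects, nor check all of them again at the end.

**What went wrong:**
- **Contact with the bar:** on the first approach, the held trivet or the fingers pressed on the bar. The wrist force read 43 N, about 40 N of it along x. The trivet turned about 6° in the grip. I backed off, measured it again and came in lower without trouble. I read this as contact through the trivet and fingers, but the reading was right at the 40 N limit for the arm or gripper body.
- **Joint 3 at its limit:** joint 3 ran at its lower limit during the hang, reading about −1.028 against −1.03. Some moves there ended short of what I commanded, and I corrected them from the measured pose.

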